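Check the sprung tensioner arm on its bench gauge

ROBOT

A 6-joint arm with a two-finger parallel gripper is mounted at the origin on a cart in front of the work surface, level with it; the furniture and walls round the work are solid. World frame = base frame: x ahead of the robot, y to its left, z up, the work surface at z = 0. Lengths are in m, angles in degrees, forces in N, time in s.
With the tool pointing down it reaches from about 0.375 to 0.9 m from the base axis. Payload 3.1 kg.
Tool frame: the origin (TCP) lies on the centre line of the jaws, within the pads' length; the fingertips stand 11 mm ahead of it and the grasp point (between the pads) lies 8 mm behind it; z points along the fingers, y is the line along which they close (so a half turn about z gives the same grasp; the last joint's range is limited). The gripper opens to 87 mm and grips with 3 to 60 N. Pads are 19 mm wide; open, the fingers measure 117 mm over their backs; the gripper's body (75 mm by 190 mm) begins 51 mm behind the grasp point.
Start: joints at [52.97, 30.224, 82.088, -0, 67.689, -10.227], TCP at [0.282, 0.558, 0.195] pointing down, gripper open.
Joint ranges: [-176.69, 176.69], [-43.24, 126.21], [12.49, 139.97], [-82, 262], [0, 151.66], [-163.58, 163.58]. Speed limits (degrees/s): [159.86, 159.86, 180, 180, 180, 180].

INTERFACE

Orientations are given as a 3x3 rotation matrix whose columns are the frame's x, y, z axes.
In Python, from rig import * gives the robot as it stands.
- The arm moves only by the shell command python3 -m inch 'ROWS'. ROWS is JSON, a list of rows, each an object of numbers: "gripper": the opening in per cent of the stroke, from 0 (shut) to 100 (fully open); "dx", "dy", "dz": the shift along the tool's x, y, z in mm; "turn": the turn about the tool's z in rad. A call has 1 to 12 rows; each row is the pose to reach, as a shift and turn from the pose commanded when the call began, along the tool's axes at that moment; what a row does not reach only later rows make up. A row lasts 1/10 s, in which the tool goes at most 50 mm and 8.59 degrees, less where a joint would pass 70% of its speed; a pose out of reach is approached as far as the arm can. A call with a gripper value outside its range is refused whole. The fingers move at their own pace and stop on an object; the grip force is fixed at half the most. Time passes only in rows, so rows that repeat a pose let the fingers close. It gives the time, the measured TCP pose, the force and the opening at its end, in the units of the state.
- read_state(): the state, without advancing time (a new reading comes with each control period).
- capture(name): name is "scene" or "top" or "wrist"; returns the picture (384x512x3 uint8, red, green, blue); there is no depth.
- get_calibration(name): a dict with "camera_matrix" (3x3 intrinsics, pixels), "k1" (the pictures are not rectified: a ray, as slopes to the right and down, at radius r is drawn at 1 + k1 r^2 times it, then the intrinsics apply), "world_to_cam" (4x4, takes a point from world to camera coordinates); the wrist camera has in their place "T_tool_cam" (4x4, takes a point from camera to tool coordinates, whose origin is the TCP and whose axes are the flange's). Camera axes: x right, y down, z forward; pixel columns grow to the right and rows downward; lengths in m; the calibration is good to about 2 mm. A picture is of the moment at which its call begins: read the wrist's pose just before it. get_calibration takes no time and is no camera call.
- hand_in(): hands the job in, once; it reports no verdict.
Trained networks look in the newest picture that a camera, given by its name, has taken for a name from the list of things; names that differ only in an ending like _2 or _b are one class to them, and where a whole thing is asked for, a point or a joint stands for the part that bears it (a point fixed in the world has none). Each returns a list of dicts, best first, with "score" (0 to 1); they miss things now and then, are a little off and sometimes report something else, mostly with a low value. They report only what shows in the picture. A call takes as long as a camera call. They do not tell look-alikes from the thing itself.
- recognise(camera, query): "extent" ([centre column, centre row, width, height] in pixels, round what is visible of it).
The state is a dict: "time_s": time; "joint_positions": joint angles; "qvel": joint speeds; "tau": joint torques, N m; "position": TCP position; "tcp_rot": TCP orientation; "force": force on the tool from outside, world axes, zero at the start; "moment": the same for the moment, N m; "opening": opening from 0.0 (shut) to 1.0 (fully open).
Only numpy, scipy, OpenCV 4.12 (cv2) and the standard library are available. Lean on these libraries where they do the work, as an engineer would, in place of code of your own. Each camera call takes 0.05 s, during which the arm holds its last target. There are 200 camera calls.

TASK

Something has been left standing in the swing of the gauge's blue tensioner arm: lift it out, set it down upright in the blue tray and leave the other things where they are. Then switch the gauge on by pulling its green spring knob fully out and letting it go home again. Last, push the sprung arm round so that its pointer carries the yellow follower along the scale exactly to the red mark without going past it, ease the arm gently back to its rest without letting it snap, and leave the follower standing at the mark; touch neither the follower nor the red mark yourself.

Things in the scene. Friction and masses are not known exactly. Their poses are not given: they have to be found in the camera images.
- gauge: tensioner gauge, fixed. Origin on the worktop; x into the gauge, away from its knob side, y to its left, z up. In mm: grey rear plate x 30 to 115, y -130 to 180, 12 high; on it a white switch housing x -20 to 100, y 100 to 180, top 80; in front an aluminium scale arc, 6 high, radius 189 to 225 about the pivot, a tick each 0.1 rad; an 8 high bar joins each end to the plate; bare worktop between
- gauge_pivot (a point): the arm's pivot axis (vertical), at worktop height, 70 mm along x from the gauge's origin; axes as the gauge
- swing_mid (a point): middle of the bare patch of worktop that the arm sweeps over, at worktop height; the thing in the way stands within 40 mm of it, the two other loose things stand more than 200 mm from it
- tensioner (a joint): angle of the blue arm, rad: 0 at rest on its stop, grows clockwise from above to 1.35; at angle t pivot-to-roller points at pi + 0.8 - t in the gauge frame (counter-clockwise from its x). A spring pulls it to 0: 0.32 N m plus 0.7 N m per rad (2 to 8 N at the roller), enough to snap back hard if let go. Bar 20 mm wide, 18 to 30 mm up; white pointer at its end to radius 203 mm, 14 to 23 mm up
- roller (a point): centre of the black roller fixed on the arm, 150 mm from the pivot: 56 mm diameter, from 8 to 46 mm above the worktop, this point 27 mm up. x points from the pivot outward. Push it on its side that faces against the swing, or take it across its diameter from above
- follower (a joint): angle of the yellow follower in rad, 0 to 1.38, on the arm's scale: the arm's pointer carries it when the arm reads the same angle (within 0.01), and it stays by friction when the arm goes back. Starts at 0.05 to 0.2, ahead of the pointer
- follower_line (a point): top of the yellow follower (22 x 12 x 18 mm, rides on the scale arc at radius 197 mm), on its black line, 26 mm above the worktop; x points outward from the pivot
- mark (a joint): angle of the red mark in rad on the same scale (0.7 to 1.15): the follower is exactly at the mark when both read the same
- mark_line (a point): top of the red mark (20 x 8 x 22 mm, at the outer edge of the scale arc, radius 230 mm), 22 mm above the worktop; x points outward from the pivot
- knob (a joint): how far the knob is pulled out of the housing, m: 0 home, 0.014 fully out. A spring pulls it home: 3 N at home, 6.5 N fully out
- knob_grip (a point): middle of the green knob's head on the front of the white housing: a cylinder 30 mm in diameter and 28 mm long with a 33 mm lip at its outer end, axis level along the gauge's x, this point 52 mm above the worktop and 36 mm in front of the housing's face; it pulls out along the gauge's -x
- tray_floor (a point): centre of the inner floor of the shallow blue tray, fixed: inside 142 (x) x 102 (y) mm, rim 14 mm above the worktop, floor 4 mm above it
- green_box_mid (a point): centre of the green carton, 55 (x) x 75 (y) x 85 (z) mm, loose, 0.14 kg
- stain_jar_mid (a point): centre, half-way up, of the round white jar: body 60 mm diameter up to 62 mm, then a 48 mm cap up to 76 mm; loose, 0.14 kg
- dot_label_carton_mid (a point): centre of the white carton with a green corner, 43 (x) x 94 (y) x 71 (z) mm, loose, under 0.3 kg
- wash_bottle_mid (a point): white wash bottle, a bystander behind the gauge, 77 mm body, 181 mm high; this point 80 mm up
Things that resemble listed ones, but are neither listed nor needed, are in the scene too. Of the things that look like the part that bears green_box_mid, the smaller one is meant.

How it is judged (in metres and radians):
On the way, in this order (a step that is already met when the one before it is completed fails the run):
1. the thing that stood in the arm's swing stands upright in the tray and the swing is clear (((horizontal distance between green_box_mid and tray_floor below 0.045 m and angle between green_box_mid's own z axis and vertical below 0.12 rad and z of green_box_mid in the frame of tray_floor between 0.0365 and 0.0485 m) or (horizontal distance between stain_jar_mid and tray_floor below 0.045 m and angle between stain_jar_mid's own z axis and vertical below 0.12 rad and z of stain_jar_mid in the frame of tray_floor between 0.032 and 0.044 m) or (horizontal distance between dot_label_carton_mid and tray_floor below 0.045 m and angle between dot_label_carton_mid's own z axis and vertical below 0.12 rad and z of dot_label_carton_mid in the frame of tray_floor between 0.0295 and 0.0415 m)) and horizontal distance between each of green_box_mid, stain_jar_mid, dot_label_carton_mid and swing_mid above 0.13 m), for 0.2 s.
2. the knob is pulled out (more than 11 mm of its 14) (value of joint knob above 0.011 m), for 0.1 s.
3. the knob is home again (value of joint knob below 0.002 m), for 0.1 s.
4. the arm has carried the follower to the red mark (within 0.05 rad) (angle between the x axis of follower_line and the x axis of mark_line, either way round below 0.05 rad), for 0.2 s.
5. the arm is back at rest (value of joint tensioner below 0.03 rad), for 0.2 s.
At the end, for the whole second after the job is handed in: the follower stands within 0.05 rad of the red mark, the arm is at rest (under 0.03 rad), the knob is home (within 2 mm), the thing from the swing stands upright and still in the tray, and the two other loose things are within 20 mm of where they stood (angle between the x axis of follower_line and the x axis of mark_line, either way round below 0.05 rad and value of joint tensioner below 0.03 rad and value of joint knob below 0.002 m and horizontal distance between each of green_box_mid, stain_jar_mid, dot_label_carton_mid and swing_mid above 0.13 m and ((horizontal distance between green_box_mid and tray_floor below 0.045 m and angle between green_box_mid's own z axis and vertical below 0.12 rad and z of green_box_mid in the frame of tray_floor between 0.0365 and 0.0485 m) or (distance of green_box_mid from where it was at the start of the episode below 0.02 m and angle between green_box_mid's own z axis and vertical below 0.12 rad)) and ((horizontal distance between stain_jar_mid and tray_floor below 0.045 m and angle between stain_jar_mid's own z axis and vertical below 0.12 rad and z of stain_jar_mid in the frame of tray_floor between 0.032 and 0.044 m) or (distance of stain_jar_mid from where it was at the start of the episode below 0.02 m and angle between stain_jar_mid's own z axis and vertical below 0.12 rad)) and ((horizontal distance between dot_label_carton_mid and tray_floor below 0.045 m and angle between dot_label_carton_mid's own z axis and vertical below 0.12 rad and z of dot_label_carton_mid in the frame of tray_floor between 0.0295 and 0.0415 m) or (distance of dot_label_carton_mid from where it was at the start of the episode below 0.02 m and angle between dot_label_carton_mid's own z axis and vertical below 0.12 rad)) and linear speed of each of green_box, stain_jar, dot_label_carton below 0.02 m/s); the robot touches nothing.
It fails at once if the follower is carried more than 0.05 rad past the red mark or touched by the robot, or the mark is moved (distance of mark_line from where it was at the start of the episode above 0.006 m or contact force between follower and the fingers above 0.5 N or contact force between follower and the arm above 0.5 N or (y of follower_line in the frame of mark_line below -0.0105 m and not (angle between the x axis of follower_line and the x axis of mark_line, either way round below 0.05 rad))).
It fails at once if the arm is pushed while something stands in its swing (value of joint tensioner above 0.1 rad and not (horizontal distance between each of green_box_mid, stain_jar_mid, dot_label_carton_mid and swing_mid above 0.13 m)).
It fails at once if the arm snaps back (faster than 3 rad/s) (velocity of joint tensioner below -3 rad/s).
It fails at once if the thing being cleared is dropped or tipped over ((height (world z) of green_box_mid above 0.0725 m and contact force between green_box and anything else below 0.01 N) or (height (world z) of stain_jar_mid above 0.068 m and contact force between stain_jar and anything else below 0.01 N) or (height (world z) of dot_label_carton_mid above 0.0655 m and contact force between dot_label_carton and anything else below 0.01 N) or angle between any of green_box_mid, stain_jar_mid, dot_label_carton_mid's own z axis and vertical above 0.6 rad).
It fails at once if the wash bottle is knocked away or over (distance of wash_bottle_mid from where it was at the start of the episode above 0.02 m or angle between wash_bottle_mid's own z axis and vertical above 0.3 rad).
It also fails if it takes over 72 s, if anything falls off the work surface, if the arm or the gripper's body presses on something with over 40 N, if the wrist force passes 120 N, or if a joint passes its speed limit or range.

## Working session

There is one attempt and no reset: what is moved stays moved. The work goes in short steps, Python scripts to look and compute and a shell command to move; the robot and the scene stay as the last step left them, time stands still between calls to the robot, and variables do not carry over. Pictures are saved under pics/ and viewed, on a budget of 15 in all, crops included, one or two more only if the job needs it, and the job is handed in when it is done.

```bash
ls; mkdir -p pics; cat > h.py <<'E'
from rig import *
import numpy as np, cv2
def ray(cam,uv):
    c=get_calibration(cam);K=np.array(c["camera_matrix"]);k1=c["k1"]
    d=np.array([(uv[0]-K[0,2])/K[0,0],(uv[1]-K[1,2])/K[1,1]]);u=d.copy()
    for _ in range(20): u=d/(1+k1*(u@u))
    v=np.array([u[0],u[1],1.])
    if cam=="wrist":
        s=read_state();T=np.eye(4);T[:3,:3]=s["tcp_rot"];T[:3,3]=s["position"];M=T@np.array(c["T_tool_cam"])
    else: M=np.linalg.inv(np.array(c["world_to_cam"]))
    return M[:3,3],M[:3,:3]@v
def at(cam,uv,z):
    o,d=ray(cam,uv);return o+d*(z-o[2])/d[2]
def proj(cam,p):
    c=get_calibration(cam);K=np.array(c["camera_matrix"])
    if cam=="wrist":
        s=read_state();T=np.eye(4);T[:3,:3]=s["tcp_rot"];T[:3,3]=s["position"];W=np.linalg.inv(T@np.array(c["T_tool_cam"]))
    else: W=np.array(c["world_to_cam"])
    q=W@np.append(p,1);u=q[:2]/q[2];u=u*(1+c["k1"]*(u@u));return K[:2,:2]@u+K[:2,2]
E
python3 - <<'E'
from h import *
np.set_printoptions(precision=3,suppress=True)
s=read_state();print(s)
for c in ["top","scene"]:
    im=capture(c);cv2.imwrite(f"pics/{c}0.png",cv2.resize(im[:,:,::-1],(800,600)))
    o,d=ray(c,(256,192));print(c,o,d)
    for q in ["gauge","roller","follower_line","mark_line","knob_grip","tray_floor","green_box_mid","stain_jar_mid","dot_label_carton_mid","wash_bottle_mid","tensioner"]:
        print(q,[(np.round(r["extent"]).tolist(),round(r["score"],2)) for r in recognise(c,q)[:3]])
E
```

```text
pics
{'time_s': 0.0, 'joint_positions': array([ 52.968,  30.28 ,  82.155,  -0.002,  67.689, -10.227]), 'qvel': array([ 0.04 ,  0.028, -0.067,  0.073,  0.132,  0.067]), 'tau': array([ -0.   , -44.004, -17.66 ,   0.063,   0.058,  -0.   ]), 'position': array([0.281, 0.557, 0.194]), 'tcp_rot': array([[-0.893,  0.451, -0.001],
       [ 0.451,  0.893, -0.002],
       [ 0.   , -0.002, -1.   ]]), 'force': array([-0.457,  0.786, -0.515]), 'moment': array([ 0.039, -0.046,  0.005]), 'opening': 1.0021077702175145}
top [ 0.301 -0.04   1.313] [ 0.219  0.028 -0.975]
gauge [([216.0, 223.0, 120.0, 106.0], 0.76)]
roller [([241.0, 217.0, 46.0, 62.0], 0.66)]
follower_line []
mark_line [([126.0, 230.0, 30.0, 23.0], 0.25)]
knob_grip [([168.0, 228.0, 12.0, 20.0], 0.6)]
tray_floor [([384.0, 231.0, 40.0, 58.0], 0.88)]
green_box_mid [([222.0, 228.0, 29.0, 33.0], 0.8), ([316.0, 204.0, 55.0, 51.0], 0.79), ([167.0, 228.0, 12.0, 22.0], 0.42)]
stain_jar_mid [([127.0, 228.0, 27.0, 24.0], 0.66), ([244.0, 221.0, 51.0, 65.0], 0.64)]
dot_label_carton_mid [([301.0, 261.0, 30.0, 32.0], 0.89)]
wash_bottle_mid [([273.0, 13
[... 178 characters left out ...]
1.0, 110.0, 78.0], 0.66)]
roller [([232.0, 218.0, 22.0, 40.0], 0.86), ([210.0, 212.0, 110.0, 77.0], 0.32)]
follower_line [([354.0, 259.0, 53.0, 39.0], 0.41)]
mark_line []
knob_grip [([210.0, 211.0, 108.0, 78.0], 0.73), ([162.0, 202.0, 12.0, 8.0], 0.55)]
tray_floor [([356.0, 260.0, 55.0, 37.0], 0.96), ([265.0, 245.0, 34.0, 37.0], 0.2)]
green_box_mid [([205.0, 213.0, 31.0, 39.0], 0.9), ([296.0, 212.0, 40.0, 57.0], 0.7), ([265.0, 247.0, 32.0, 37.0], 0.36)]
stain_jar_mid [([132.0, 190.0, 18.0, 13.0], 0.55)]
dot_label_carton_mid [([266.0, 247.0, 34.0, 37.0], 0.83)]
wash_bottle_mid [([279.0, 173.0, 21.0, 42.0], 0.68), ([161.0, 202.0, 15.0, 8.0], 0.37)]
tensioner [([230.0, 218.0, 25.0, 40.0], 0.9)]
```

```bash
python3 - <<'E'
import cv2
a=cv2.imread("pics/top0.png");
import numpy as np
from h import *
im=capture("top")[:,:,::-1];cv2.imwrite("pics/top1.png",cv2.resize(im[110:300,100:420],(800,475),interpolation=cv2.INTER_CUBIC))
E
```

```text
(no output)
```

View pics/top1.png

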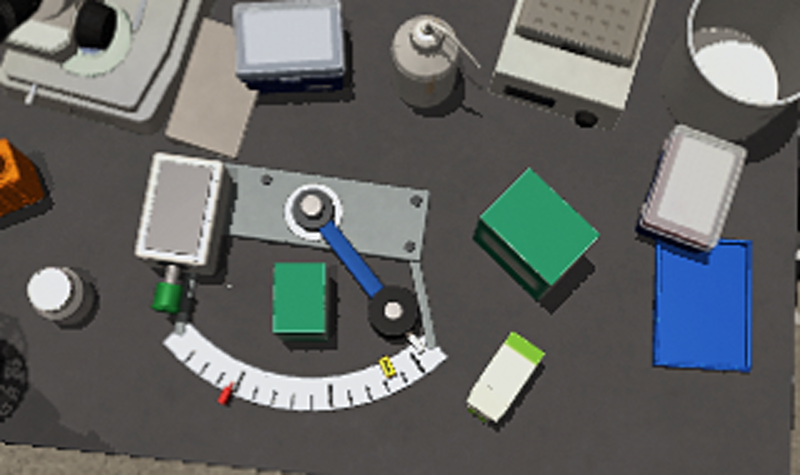

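View pics/scene0.png

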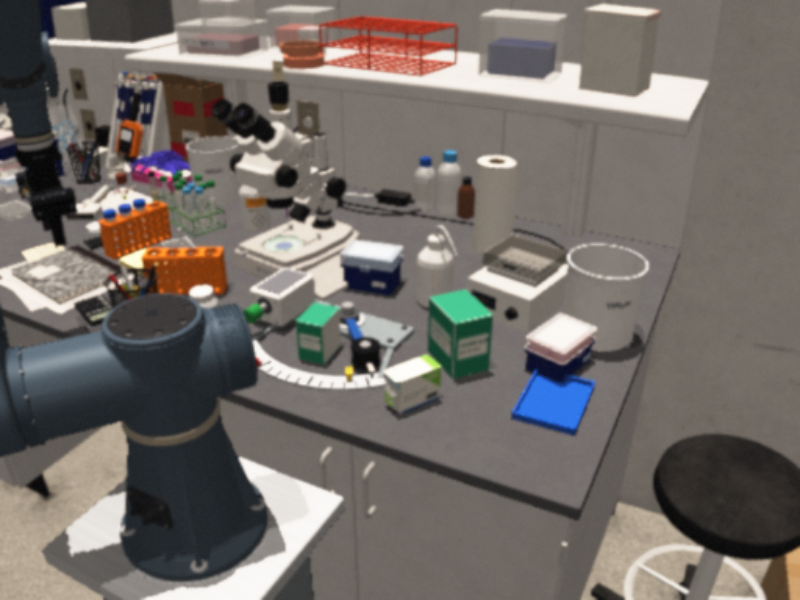

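Top crop (scale 2.5, offset 100,110): there are two green cartons. The small one is at crop (300,297), full image (220,229), between pivot and scale. The large one is at crop (537,233), full image (315,203), outside the swing. The small one fits: it is smaller and stands in the swing. The tray is at (702,305), the red mark at (226,393), the yellow follower at (387,367), the roller at (393,310), the knob at (167,296), the jar at (55,293) and the dot carton at (506,378).

```bash
cat > fit.py <<'E'
from h import *
from scipy.optimize import least_squares
np.set_printoptions(precision=4,suppress=True)
def full(u): return np.array([u[0]/2.5+100-.3,u[1]/2.5+110-.3])
obs=[((428,190),(115,-130,12)),((420,262),(30,-130,12)),((155,154),(100,180,80)),((228,157),(100,100,80)),((210,266),(-20,100,80)),((137,257),(-20,180,80)),
 ((393,310),(70+150*np.cos(np.pi+.8),150*np.sin(np.pi+.8),46))]
def g2w(x,p):
    p=np.array(p)/1000.;c,s=np.cos(x[2]),np.sin(x[2]);return np.array([x[0]+c*p[0]-s*p[1],x[1]+s*p[0]+c*p[1],p[2]])
def arc(r,t,z):
    a=np.pi+.8-t;return (70+r*np.cos(a),r*np.sin(a),z)
if __name__=="__main__":
    R=lambda x:np.concatenate([proj("top",g2w(x,p))-full(u) for u,p in obs])
    r=least_squares(R,[.55,.0,0.],loss="soft_l1");x=r.x;np.save("g.npy",x)
    print("gauge",x,"res",R(x).reshape(-1,2))
    def pol(u,z):
        w=at("top",full(u),z);pv=g2w(x,(70,0,0));d=w-pv;a=np.arctan2(d[1],d[0])-x[2]
        return w,"r",np.hypot(d[0],d[1]),"t",(np.pi+.8-a+np.pi)%(2*np.pi)-np.pi
    print("mark",pol((227,392),.022));print("foll",pol((387,367),.026));print("roller",pol((393,310),.046))
    print("pivot",g2w(x,(70,0,0)),"knob",g2w(x,(-56,140,52)), "obs", at("top",full((167,296)),.06))
    b=np.array([at("top",full(u),.085) for u in [(274,263),(327,263),(326,332),(274,332)]]);print("box",b,b.mean(0),[np.hypot(*(b[i]-b[i-1])[:2]) for i in range(4)])
    t=np.array([at("top",full(u),.014) for u in [(655,241),(750,241),(749,371),(653,365)]]);print("tray",t,t.mean(0))
    print("bluebox", at("top",full((640,250)),.0),at("top",full((715,250)),.0),at("top",full((700,250)),.05))
    o,d=ray("top",(256,192))
    im=capture("top")[:,:,::-1].copy();im=cv2.resize(im,None,fx=2.5,fy=2.5)
    def dot(w,c):
        q=(proj("top",w)+.3)*2.5;cv2.circle(im,tuple(int(v) for v in q),3,c,-1)
    for u,p in obs: dot(g2w(x,p),(255,0,255))
    for tt in np.arange(0,1.45,.1): dot(g2w(x,arc(207,tt,6)),(0,255,0))
    dot(g2w(x,(-56,140,52)),(255,0,255));dot(g2w(x,(70,0,35)),(255,0,255))
    cv2.imwrite("pics/ov.png",im[275:750,250:1050])
E
python3 fit.py
```

```text
gauge [ 0.5069  0.0861 -0.0425] res [[ 1.6731 -0.1225]
 [ 0.9638 -0.2584]
 [-0.0223 -1.2135]
 [-0.867   1.4048]
 [-1.1975  0.2535]
 [-0.9077 -0.1855]
 [ 0.8401  0.1509]]
mark (array([0.3625, 0.1571, 0.022 ]), 'r', np.float64(0.2267416087402392), 't', np.float64(1.089959566889446))
foll (array([ 0.4068, -0.0168,  0.026 ]), 'r', np.float64(0.19721388478140128), 't', np.float64(0.22641566624270482))
roller (array([ 0.468 , -0.0176,  0.046 ]), 'r', np.float64(0.1482549095659117), 't', np.float64(0.010583999313814374))
pivot [0.5768 0.0831 0.    ] knob [0.4569 0.2283 0.052 ] obs [0.4576 0.23   0.06  ]
box [[0.5013 0.1143 0.085 ]
 [0.5068 0.0574 0.085 ]
 [0.4326 0.0504 0.085 ]
 [0.4273 0.1055 0.085 ]] [0.467  0.0819 0.085 ] [np.float64(0.07453834596707987), np.float64(0.05718027592686124), np.float64(0.07449224364062064), np.float64(0.05539402497380636)]
tray [[ 0.5799 -0.3092  0.014 ]
 [ 0.5903 -0.4192  0.014 ]
 [ 0.4409 -0.4227  0.014 ]
 [ 0.4378 -0.3138  0.014 ]] [ 0.5122 -0.3662  0.014 ]
bluebox [ 0.5706 -0.2951  0.    ] [ 0.5789 -0.3825  0.    ] [ 0.5667 -0.3526  0.05  ]
```

View pics/ov.png

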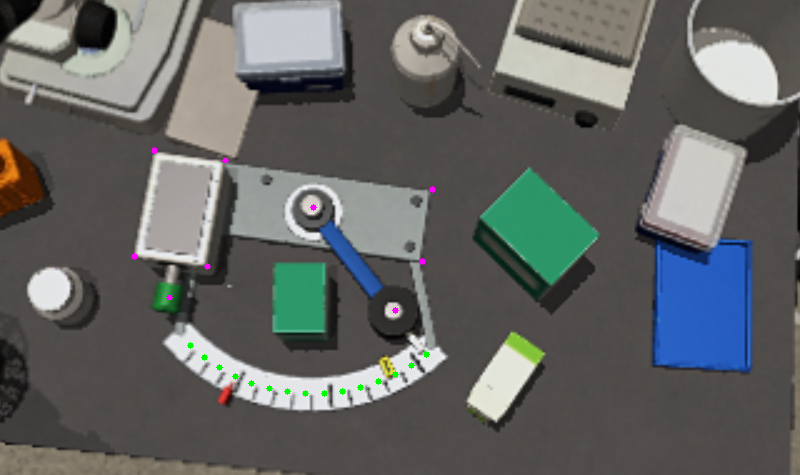

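Overlay: the fitted gauge points land within about 2 px and the arc ticks are about 3 px off, so I'll refine later with the wrist camera. The box measures 55x75, so the target is confirmed. Next I'll work out the move to hover over it.

```bash
cat >> h.py <<'E'
def rows(p,yaw=None):
    """shift (mm) and turn to TCP at p with tool y at yaw(deg, mod 180)"""
    s=read_state();R=np.array(s["tcp_rot"]);d=R.T@(np.array(p)-s["position"])*1000
    t=0
    if yaw is not None:
        c=np.degrees(np.arctan2(R[1,1],R[0,1]));t=-np.radians((yaw-c+90)%180-90)
    print("t",s["time_s"],"pos",np.round(s["position"],4),"F",np.round(s["force"],1),"-> d",np.round(d,1),"turn",round(t,3),"j6",round(s["joint_positions"][5],1))
E
python3 -c "
from h import *
rows([.467,.082,.2],95.4)
print(get_calibration('wrist'))"
```

```text
t 1.3 pos [0.2818 0.5578 0.1949] F [ 0.  -0.3 -0.7] -> d [-379.9 -341.2   -5.1] turn -0.562 j6 -10.2
{'camera_matrix': array([[287.25559883,   0.        , 257.62903558],
       [  0.        , 287.25559883, 190.0885245 ],
       [  0.        ,   0.        ,   1.        ]]), 'k1': -0.0025355216103754474, 'T_tool_cam': array([[-1.27676184e-04, -9.56925482e-01, -2.90333610e-01,
         8.01668756e-02],
       [ 9.99999921e-01, -2.31730923e-04,  3.24017089e-04,
        -4.80081903e-04],
       [-3.77339484e-04, -2.90333545e-01,  9.56925436e-01,
        -1.90328724e-01],
       [ 0.00000000e+00,  0.00000000e+00,  0.00000000e+00,
         1.00000000e+00]])}
```

```bash
python3 -m inch '[{"gripper":100,"dx":-60,"dy":-54,"dz":-5,"turn":-0.1},{"dx":-380,"dy":-341,"dz":-5,"turn":-0.562},{"dx":-380,"dy":-341,"dz":-5,"turn":-0.562},{"dx":-380,"dy":-341,"dz":-5,"turn":-0.562},{"dx":-380,"dy":-341,"dz":-5,"turn":-0.562},{"dx":-380,"dy":-341,"dz":-5,"turn":-0.562},{"dx":-380,"dy":-341,"dz":-5,"turn":-0.562},{"dx":-380,"dy":-341,"dz":-5,"turn":-0.562},{"dx":-380,"dy":-341,"dz":-5,"turn":-0.562},{"dx":-380,"dy":-341,"dz":-5,"turn":-0.562},{"dx":-380,"dy":-341,"dz":-5,"turn":-0.562},{"dx":-380,"dy":-341,"dz":-5,"turn":-0.562}]'
python3 - <<'E'
from h import *
rows([.467,.082,.2],95.4)
im=capture("wrist")[:,:,::-1].copy()
for c in [(.5013,.1143,.085),(.5068,.0574,.085),(.4326,.0504,.085),(.4273,.1055,.085)]:
    q=proj("wrist",np.array(c));cv2.circle(im,tuple(int(v) for v in q),2,(255,0,255),-1)
cv2.imwrite("pics/w1.png",cv2.resize(im,(768,576)))
E
```

```text
t 1.3 pos [0.2818 0.5578 0.1949] F [ 0.  -0.3 -0.7] -> d [-379.9 -341.2   -5.1] turn -0.562 j6 -10.2invalid input
```

View pics/w1.png

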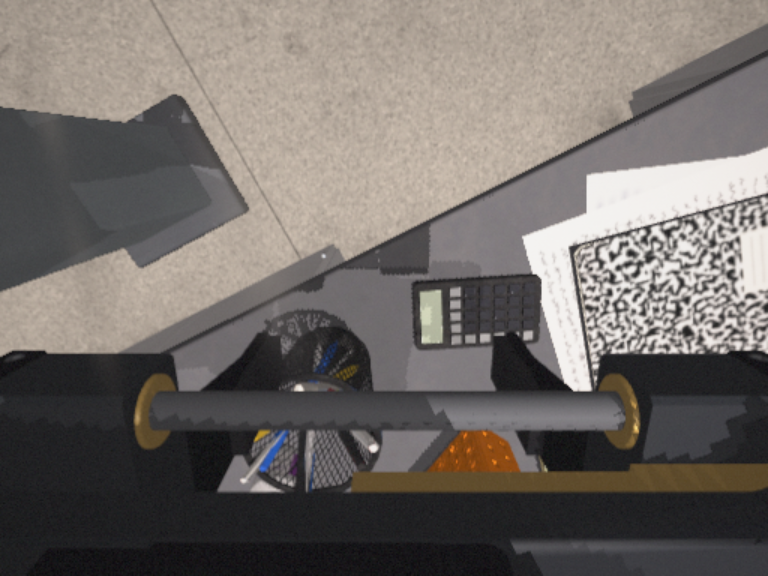

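The move was refused because each row needs every key. The picture shows a pencil cup close to the fingers at about (330,400), so I'll rise first.

```bash
python3 -m inch '[{"gripper":100,"dx":0,"dy":0,"dz":-45,"turn":0},{"gripper":100,"dx":0,"dy":0,"dz":-80,"turn":0},{"gripper":100,"dx":-380,"dy":-341,"dz":-80,"turn":-0.562},{"gripper":100,"dx":-380,"dy":-341,"dz":-80,"turn":-0.562},{"gripper":100,"dx":-380,"dy":-341,"dz":-80,"turn":-0.562},{"gripper":100,"dx":-380,"dy":-341,"dz":-80,"turn":-0.562},{"gripper":100,"dx":-380,"dy":-341,"dz":-80,"turn":-0.562},{"gripper":100,"dx":-380,"dy":-341,"dz":-80,"turn":-0.562},{"gripper":100,"dx":-380,"dy":-341,"dz":-80,"turn":-0.562},{"gripper":100,"dx":-380,"dy":-341,"dz":-80,"turn":-0.562},{"gripper":100,"dx":-380,"dy":-341,"dz":-80,"turn":-0.562},{"gripper":100,"dx":-380,"dy":-341,"dz":-80,"turn":-0.562}]'
python3 - <<'E'
from h import *
rows([.467,.082,.2],95.4)
E
```

```text
time_s: 2.55
position: [0.4613, 0.0966, 0.2753]
tcp_rot: [[-0.996, -0.094, 0.001], [-0.094, 0.996, 0.0], [-0.001, 0.0, -1.0]]
force: [0.5, 1.0, -0.2]
opening: 0.997
t 2.55 pos [0.4613 0.0966 0.2753] F [ 0.5  1.  -0.2] -> d [ -4.2 -15.1  75.3] turn -0.0 j6 -97.2
```

```bash
python3 -m inch '[{"gripper":100,"dx":-4,"dy":-15,"dz":0,"turn":0},{"gripper":100,"dx":-4,"dy":-15,"dz":0,"turn":0},{"gripper":100,"dx":-4,"dy":-15,"dz":0,"turn":0}]'
python3 - <<'E'
from h import *
from fit import g2w,arc
rows([.467,.082,.2],95.4)
im=capture("wrist")[:,:,::-1].copy();cv2.imwrite("pics/w2raw.png",im)
s=read_state();np.savez("w2",p=s["position"],R=s["tcp_rot"])
im=cv2.resize(im,(768,576));x=np.load("g.npy")
def dot(w,c):
    q=proj("wrist",np.array(w))*1.5
    if abs(q).max()<2000: cv2.circle(im,tuple(int(v) for v in q),2,c,-1)
for c in [(.5013,.1143,.085),(.5068,.0574,.085),(.4326,.0504,.085),(.4273,.1055,.085)]: dot(c,(255,0,255))
for tt in np.arange(0,1.45,.1): dot(g2w(x,arc(207,tt,6)),(0,255,0))
dot(g2w(x,arc(230,1.09,22)),(255,255,0));dot(g2w(x,arc(197,.226,26)),(255,0,0));dot(g2w(x,arc(150,0,46)),(255,0,255))
cv2.imwrite("pics/w2.png",im)
E
```

```text
time_s: 2.85
position: [0.4658, 0.0842, 0.2749]
tcp_rot: [[-0.996, -0.093, -0.001], [-0.093, 0.996, 0.001], [0.0, 0.001, -1.0]]
force: [-1.1, -0.0, -0.5]
opening: 0.998
t 2.85 pos [0.4658 0.0842 0.2749] F [-1.1 -0.  -0.5] -> d [-1.  -2.3 74.9] turn -0.001 j6 -98.7
```

View pics/w2.png

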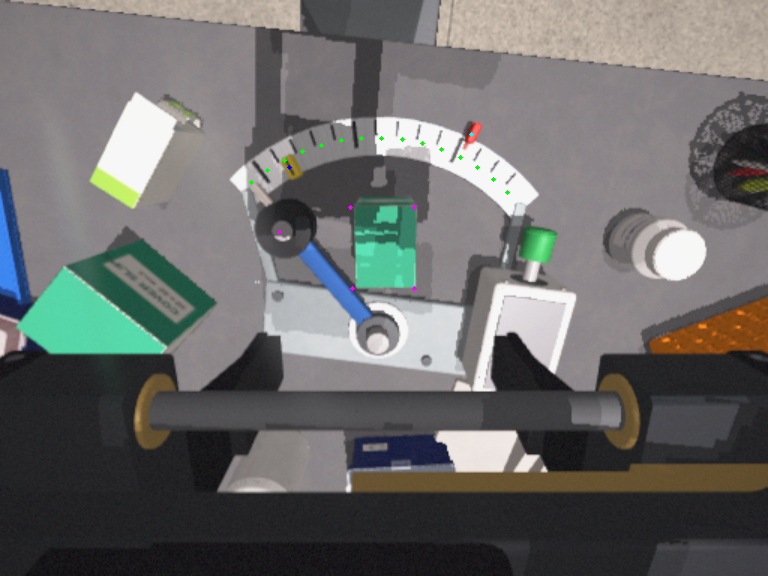

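Wrist view: the small carton is at (385,247) between roller (285,230) and scale, and my projected corners match to about 3 px. The red mark (473,133), follower (291,167) and knob (538,243) are all clear. I'll descend with the jaws across the 55 mm side.

```bash
python3 -m inch '[{"gripper":100,"dx":-1,"dy":-1,"dz":50,"turn":0},{"gripper":100,"dx":-1,"dy":-1,"dz":100,"turn":0},{"gripper":100,"dx":-1,"dy":-1,"dz":140,"turn":0},{"gripper":100,"dx":-1,"dy":-1,"dz":175,"turn":0},{"gripper":100,"dx":-1,"dy":-1,"dz":205,"turn":0},{"gripper":100,"dx":-1,"dy":-1,"dz":223,"turn":0},{"gripper":100,"dx":-1,"dy":-1,"dz":223,"turn":0},{"gripper":100,"dx":-1,"dy":-1,"dz":223,"turn":0}]'
python3 -m inch '[{"gripper":40,"dx":0,"dy":0,"dz":0,"turn":0},{"gripper":40,"dx":0,"dy":0,"dz":0,"turn":0},{"gripper":40,"dx":0,"dy":0,"dz":0,"turn":0},{"gripper":40,"dx":0,"dy":0,"dz":0,"turn":0},{"gripper":40,"dx":0,"dy":0,"dz":0,"turn":0},{"gripper":40,"dx":0,"dy":0,"dz":0,"turn":0},{"gripper":40,"dx":0,"dy":0,"dz":0,"turn":0},{"gripper":40,"dx":0,"dy":0,"dz":0,"turn":0}]'
```

```text
time_s: 3.7
position: [0.4671, 0.0842, 0.0522]
tcp_rot: [[-0.995, -0.096, -0.0], [-0.096, 0.995, 0.0], [0.0, 0.0, -1.0]]
force: [0.2, -0.4, -0.4]
opening: 1.0
time_s: 4.5
position: [0.4675, 0.083, 0.0523]
tcp_rot: [[-0.996, -0.094, 0.001], [-0.094, 0.996, -0.0], [-0.001, -0.0, -1.0]]
force: [-0.3, 1.1, 5.5]
opening: 0.625
```

```bash
python3 -m inch '[{"gripper":20,"dx":0,"dy":0,"dz":-2,"turn":0},{"gripper":20,"dx":0,"dy":0,"dz":-8,"turn":0},{"gripper":20,"dx":0,"dy":0,"dz":-20,"turn":0},{"gripper":20,"dx":0,"dy":0,"dz":-40,"turn":0},{"gripper":20,"dx":0,"dy":0,"dz":-65,"turn":0},{"gripper":20,"dx":0,"dy":0,"dz":-95,"turn":0},{"gripper":20,"dx":0,"dy":0,"dz":-125,"turn":0},{"gripper":20,"dx":0,"dy":0,"dz":-145,"turn":0},{"gripper":20,"dx":0,"dy":0,"dz":-160,"turn":0},{"gripper":20,"dx":0,"dy":0,"dz":-160,"turn":0}]'
python3 - <<'E'
from h import *
rows([.507,-.366,.212],90)
im=capture("top");cv2.imwrite("pics/top2.png",im[:,:,::-1])
for q in ["tray_floor"]: print(recognise("top",q)[:2])
b=np.array([at("top",u,.014) for u in [(384-20,231),(384+20,231),(384,231-29),(384,231+29)]]);print(b.round(3))
E
```

```text
time_s: 5.5
position: [0.4685, 0.083, 0.2139]
tcp_rot: [[-0.996, -0.094, 0.005], [-0.094, 0.996, -0.0], [-0.005, -0.001, -1.0]]
force: [0.4, 0.7, -1.5]
opening: 0.625
t 5.5 pos [0.4685 0.083  0.2139] F [ 0.4  0.7 -1.5] -> d [   4.  -450.6    2.2] turn 0.094 j6 -98.8
[{'extent': [381.4, 231.8, 34.9, 56.9], 'score': 0.78}]
[[ 0.508 -0.319  0.014]
 [ 0.519 -0.434  0.014]
 [ 0.598 -0.373  0.014]
 [ 0.432 -0.38   0.014]]
```

```bash
python3 -m inch '[{"gripper":20,"dx":0,"dy":-12,"dz":0,"turn":0},{"gripper":20,"dx":0,"dy":-40,"dz":0,"turn":0.01},{"gripper":20,"dx":1,"dy":-80,"dz":0,"turn":0.02},{"gripper":20,"dx":1,"dy":-126,"dz":0,"turn":0.03},{"gripper":20,"dx":1,"dy":-174,"dz":0,"turn":0.04},{"gripper":20,"dx":2,"dy":-222,"dz":0,"turn":0.05},{"gripper":20,"dx":2,"dy":-270,"dz":0,"turn":0.06},{"gripper":20,"dx":3,"dy":-318,"dz":0,"turn":0.07},{"gripper":20,"dx":4,"dy":-364,"dz":0,"turn":0.08},{"gripper":20,"dx":4,"dy":-406,"dz":0,"turn":0.094},{"gripper":20,"dx":4,"dy":-438,"dz":0,"turn":0.094},{"gripper":20,"dx":4,"dy":-451,"dz":0,"turn":0.094}]'
python3 -m inch '[{"gripper":20,"dx":0,"dy":0,"dz":0,"turn":0},{"gripper":20,"dx":0,"dy":0,"dz":0,"turn":0}]'
python3 - <<'E'
from h import *
rows([.507,-.366,.056],90)
im=capture("wrist")[:,:,::-1];cv2.imwrite("pics/w3.png",cv2.resize(im,(768,576)))
o=[(proj("wrist",np.array(p))*1.5).round() for p in [(.44,-.314,.014),(.44,-.42,.014),(.585,-.31,.014)]];print(o)
E
```

```text
time_s: 6.8
position: [0.5046, -0.3704, 0.21]
tcp_rot: [[-1.0, 0.003, -0.002], [0.003, 1.0, -0.0], [0.002, -0.0, -1.0]]
force: [-0.6, 0.4, -1.9]
opening: 0.624
time_s: 7.0
position: [0.5048, -0.3647, 0.2107]
tcp_rot: [[-1.0, -0.0, -0.002], [-0.0, 1.0, 0.003], [0.002, 0.003, -1.0]]
force: [-0.1, 0.8, -1.0]
opening: 0.62
t 7.0 pos [ 0.5048 -0.3647  0.2107] F [-0.1  0.8 -1. ] -> d [ -2.6  -1.8 154.7] turn 0.0 j6 -136.2
[array([444., 173.]), array([322., 173.]), array([442., 328.])]
```

View pics/w3.png

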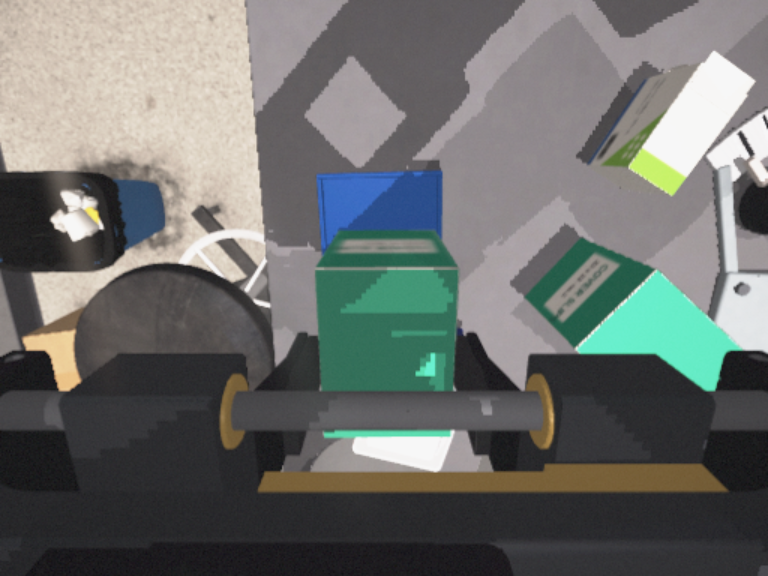

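The wrist view shows the tray's near edge at (318–442,173), matching the prediction, with the carton centred over it. Lowering.

```bash
python3 -m inch '[{"gripper":20,"dx":-3,"dy":-2,"dz":15,"turn":0},{"gripper":20,"dx":-3,"dy":-2,"dz":45,"turn":0},{"gripper":20,"dx":-3,"dy":-2,"dz":80,"turn":0},{"gripper":20,"dx":-3,"dy":-2,"dz":110,"turn":0},{"gripper":20,"dx":-3,"dy":-2,"dz":130,"turn":0},{"gripper":20,"dx":-3,"dy":-2,"dz":142,"turn":0},{"gripper":20,"dx":-3,"dy":-2,"dz":148,"turn":0},{"gripper":20,"dx":-3,"dy":-2,"dz":150,"turn":0},{"gripper":20,"dx":-3,"dy":-2,"dz":151,"turn":0},{"gripper":20,"dx":-3,"dy":-2,"dz":152,"turn":0},{"gripper":20,"dx":-3,"dy":-2,"dz":152,"turn":0}]'
python3 -c "
from h import *
rows([.507,-.366,.056],90)"
```

```text
time_s: 8.15
position: [0.5092, -0.3688, 0.0608]
tcp_rot: [[-1.0, -0.0, 0.001], [-0.0, 1.0, -0.001], [-0.001, -0.001, -1.0]]
force: [1.0, 0.3, -2.7]
opening: 0.623
t 8.15 pos [ 0.5092 -0.3688  0.0608] F [ 1.   0.3 -2.7] -> d [2.2 2.8 4.8] turn 0.0 j6 -136.1
```

```bash
python3 -m inch '[{"gripper":20,"dx":0,"dy":0,"dz":1,"turn":0},{"gripper":20,"dx":0,"dy":0,"dz":2,"turn":0},{"gripper":20,"dx":0,"dy":0,"dz":3,"turn":0},{"gripper":20,"dx":0,"dy":0,"dz":3,"turn":0},{"gripper":20,"dx":0,"dy":0,"dz":3,"turn":0}]'
```

```text
time_s: 8.65
position: [0.5087, -0.3683, 0.0569]
tcp_rot: [[-1.0, -0.0, -0.0], [-0.0, 1.0, 0.0], [0.0, 0.0, -1.0]]
force: [0.5, -0.4, -2.5]
opening: 0.625
```

```bash
python3 -m inch '[{"gripper":20,"dx":0,"dy":0,"dz":1,"turn":0},{"gripper":20,"dx":0,"dy":0,"dz":1,"turn":0},{"gripper":20,"dx":0,"dy":0,"dz":1,"turn":0}]'
```

```text
time_s: 8.95
position: [0.5088, -0.3684, 0.0563]
tcp_rot: [[-1.0, -0.0, 0.0], [-0.0, 1.0, -0.0], [-0.0, -0.0, -1.0]]
force: [-1.3, 0.4, 1.7]
opening: 0.624
```

Force flipped from -2.5 to +1.7 N at the expected height, so the carton is standing on the tray floor. Opening, then rising.

```bash
python3 -m inch '[{"gripper":66,"dx":0,"dy":0,"dz":0,"turn":0},{"gripper":72,"dx":0,"dy":0,"dz":0,"turn":0},{"gripper":85,"dx":0,"dy":0,"dz":0,"turn":0},{"gripper":100,"dx":0,"dy":0,"dz":0,"turn":0},{"gripper":100,"dx":0,"dy":0,"dz":0,"turn":0},{"gripper":100,"dx":0,"dy":0,"dz":-20,"turn":0},{"gripper":100,"dx":0,"dy":0,"dz":-60,"turn":0},{"gripper":100,"dx":0,"dy":0,"dz":-110,"turn":0},{"gripper":100,"dx":0,"dy":0,"dz":-160,"turn":0},{"gripper":100,"dx":0,"dy":0,"dz":-180,"turn":0}]'
python3 - <<'E'
from h import *
rows([.467,.083,.275],90)
im=capture("top");cv2.imwrite("pics/top3.png",im[:,:,::-1])
print(recognise("top","green_box_mid")[:3])
E
```

```text
time_s: 9.95
position: [0.5108, -0.3704, 0.2419]
tcp_rot: [[-1.0, -0.0, 0.007], [-0.0, 1.0, -0.007], [-0.007, -0.007, -1.0]]
force: [0.5, -0.6, 0.3]
opening: 1.0
t 9.95 pos [ 0.5108 -0.3704  0.2419] F [ 0.5 -0.6  0.3] -> d [ 43.4 453.1 -36.6] turn 0.0 j6 -136.1
[{'extent': [315.1, 201.5, 53.0, 50.0], 'score': 0.62}, {'extent': [213.2, 221.8, 112.3, 99.7], 'score': 0.49}, {'extent': [377.6, 220.4, 16.5, 12.2], 'score': 0.44}]
```

```bash
python3 -m inch '[{"gripper":100,"dx":4,"dy":40,"dz":-4,"turn":0},{"gripper":100,"dx":43,"dy":453,"dz":-37,"turn":0},{"gripper":100,"dx":43,"dy":453,"dz":-37,"turn":0},{"gripper":100,"dx":43,"dy":453,"dz":-37,"turn":0},{"gripper":100,"dx":43,"dy":453,"dz":-37,"turn":0},{"gripper":100,"dx":43,"dy":453,"dz":-37,"turn":0},{"gripper":100,"dx":43,"dy":453,"dz":-37,"turn":0},{"gripper":100,"dx":43,"dy":453,"dz":-37,"turn":0},{"gripper":100,"dx":43,"dy":453,"dz":-37,"turn":0},{"gripper":100,"dx":43,"dy":453,"dz":-37,"turn":0},{"gripper":100,"dx":43,"dy":453,"dz":-37,"turn":0},{"gripper":100,"dx":43,"dy":453,"dz":-37,"turn":0}]'
python3 -m inch '[{"gripper":100,"dx":0,"dy":0,"dz":0,"turn":0},{"gripper":100,"dx":0,"dy":0,"dz":0,"turn":0},{"gripper":100,"dx":0,"dy":0,"dz":0,"turn":0}]'
python3 - <<'E'
from h import *
s=read_state();im=capture("wrist")[:,:,::-1].copy();cv2.imwrite("pics/w4raw.png",im);np.savez("w4",p=s["position"],R=s["tcp_rot"])
cv2.imwrite("pics/w4.png",cv2.resize(im[60:290,140:420],(784,644),interpolation=cv2.INTER_CUBIC)[:600])
t=cv2.cvtColor(capture("top"),cv2.COLOR_RGB2BGR);cv2.imwrite("pics/top4.png",t)
E
```

```text
time_s: 11.25
position: [0.4649, 0.0845, 0.2718]
tcp_rot: [[-1.0, -0.001, -0.002], [-0.001, 1.0, -0.001], [0.002, -0.001, -1.0]]
force: [-0.7, 0.4, -0.1]
opening: 1.002
time_s: 11.55
position: [0.4658, 0.0836, 0.2727]
tcp_rot: [[-1.0, 0.002, -0.0], [0.002, 1.0, -0.0], [0.0, -0.0, -1.0]]
force: [0.7, 0.2, -0.1]
opening: 0.999
```

View pics/w4.png

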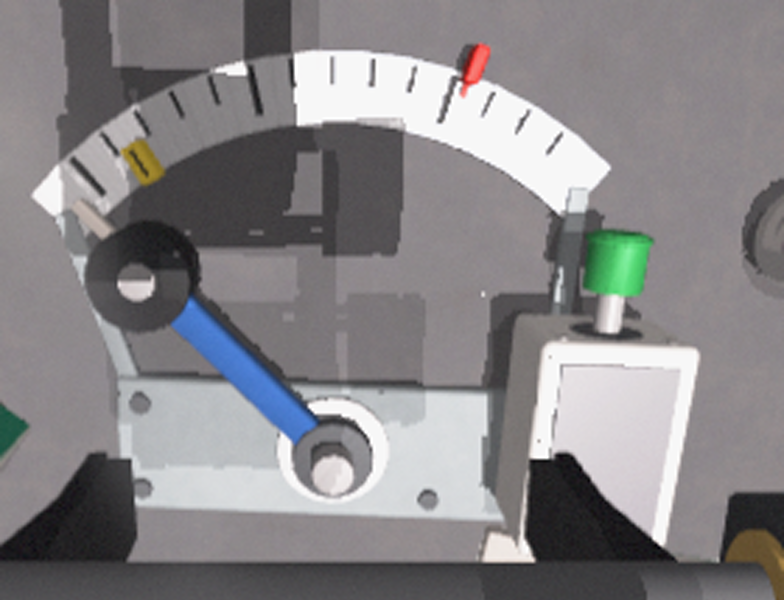

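Crop (scale 2.8, offset 140,60): the long ticks for 0, 0.5 and 1.0 are at (88,177), (256,90) and (446,97). The mark is at (477,62), the follower at (142,160), the roller at (142,275) and the knob at (620,263). I'll refit the gauge with these.

```bash
cat > fit2.py <<'E'
from fit import *
w=np.load("w4.npz");c=get_calibration("wrist");K=np.array(c["camera_matrix"])
T=np.eye(4);T[:3,:3]=w["R"];T[:3,3]=w["p"];M=T@np.array(c["T_tool_cam"])
f=lambda u:(u[0]/2.8+140-.3,u[1]/2.8+60-.3)
def at4(u,z):
    u=f(u);d=np.array([(u[0]-K[0,2])/K[0,0],(u[1]-K[1,2])/K[1,1]]);d=d/(1+c["k1"]*(d@d))
    v=M[:3,:3]@np.array([d[0],d[1],1.]);return M[:3,3]+v*(z-M[2,3])/v[2]
ticks=[(88,177),(111,145),(141,123),(178,104),(214,90),(256,90),(293,70),(332,70),(372,72),(412,78),(446,97),(486,103),(522,121),(554,143)]
def pol(u,z,x):
    d=(at4(u,z)-g2w(x,(70,0,0)))[:2];a=np.arctan2(d[1],d[0])-x[2]
    return np.hypot(*d),(np.pi+.8-a+np.pi)%(2*np.pi)-np.pi
outer=[(348,50),(190,67),(110,112)];inner=[(340,122),(420,128),(230,135)]
pts=[((122,512),(115,-130,12)),((118,383),(30,-130,12)),((548,345),(-20,100,80)),((699,352),(-20,180,80)),((142,275),arc(150,0,46))]
def R(x):
    r=[(pol(u,.006,x)[1]-.1*i)*.2 for i,u in enumerate(ticks)]
    r+=[pol(u,.006,x)[0]-.225 for u in outer]+[pol(u,.006,x)[0]-.189 for u in inner]
    for u,p in pts: r+=list((at4(u,p[2]/1000)-g2w(x,p))[:2])
    return np.array(r)*1000
if __name__=="__main__":
    r=least_squares(R,np.load("g.npy"),loss="soft_l1",f_scale=1.);x=r.x;print(x,"res mm",R(x).round(1));np.save("g2.npy",x)
    print("mark",pol((480,50),.022,x),"foll",pol((142,160),.026,x),"roller",pol((142,275),.046,x))
    print("knob",g2w(x,(-56,140,52)),"seen lip top",at4((620,237),.068),"gauge x there:",g2w(x,(-70,140,68)))
    print("pivot",g2w(x,(70,0,0)),"roller",g2w(x,arc(150,0,27)))
E
python3 fit2.py
```

```text
[ 0.504   0.0929 -0.088 ] res mm [-0.3  0.1 -0.6  0.7  0.3  0.9  1.1  0.4  0.4  0.7 -0.1  0.3  1.1  1.4
 -0.5  4.7  3.8 -1.2  1.2  1.1 10.1  0.7 10.6 -2.6 -1.3 -3.3 -4.6 -7.8
  2.3 -3.9]
mark (np.float64(0.23487388964675554), np.float64(1.0311399465973485)) foll (np.float64(0.1974708670210334), np.float64(0.16688039883595707)) roller (np.float64(0.15090265740715883), np.float64(-0.029614686048780925))
knob [0.4605 0.2373 0.052 ] seen lip top [0.44   0.2254 0.068 ] gauge x there: [0.4465 0.2385 0.068 ]
pivot [0.5737 0.0867 0.    ] roller [ 0.4601 -0.0113  0.027 ]
```

```bash
sed -i 's/-.1\*i)\*.2 for/-.1*i-x[3])*.2 for/; s/np.load("g.npy"),loss/np.append(np.load("g.npy"),0.),loss/' fit2.py; python3 fit2.py
```

```text
[ 0.5044  0.0895 -0.0573  0.0385] res mm [-0.6 -0.2 -0.9  0.4 -0.   0.6  0.7  0.  -0.1  0.1 -0.7 -0.4  0.3  0.5
  0.1  4.9  3.7 -0.6  2.   1.3  5.5  0.8  6.1  0.1  1.4  0.5  0.5 -4.3
 -1.4  0.7]
mark (np.float64(0.23581506537804045), np.float64(1.0659754908368466)) foll (np.float64(0.1973483516153869), np.float64(0.20441455396796826)) roller (np.float64(0.15052132052823955), np.float64(0.009700443507540513))
knob [0.4565 0.2325 0.052 ] seen lip top [0.44   0.2254 0.068 ] gauge x there: [0.4425 0.2333 0.068 ]
pivot [0.5743 0.0855 0.    ] roller [ 0.4638 -0.0159  0.027 ]
```

Releasing the tick offset gives consistent fits: yaw about -0.05 and the knob near (.457,.229). I'll hover above the knob and refine at close range.

```bash
python3 -m inch '[{"gripper":65,"dx":9,"dy":40,"dz":20,"turn":0.02},{"gripper":65,"dx":9,"dy":85,"dz":40,"turn":0.05},{"gripper":65,"dx":9,"dy":125,"dz":60,"turn":0.05},{"gripper":65,"dx":9,"dy":145,"dz":95,"turn":0.05},{"gripper":65,"dx":9,"dy":145,"dz":120,"turn":0.05},{"gripper":65,"dx":9,"dy":145,"dz":123,"turn":0.05},{"gripper":65,"dx":9,"dy":145,"dz":123,"turn":0.05},{"gripper":65,"dx":9,"dy":145,"dz":123,"turn":0.05}]'
python3 - <<'E'
from h import *
rows([.457,.229,.15],87.1)
s=read_state();im=capture("wrist")[:,:,::-1].copy();cv2.imwrite("pics/w5raw.png",im);np.savez("w5",p=s["position"],R=s["tcp_rot"])
R=np.array(s["tcp_rot"]);p=np.array(s["position"])
# TCP axis point at knob height and pad line, plus knob outline if TCP axis were on it
for h,col in [(.052,(255,0,255)),(.068,(0,255,255))]:
    for off in [(0,0),(0,15),(0,-15),(14,0),(-14,0)]:
        q=proj("wrist",np.array([p[0],p[1],h])+R[:,0]*off[0]/1000+R[:,1]*off[1]/1000);print(h,off,q.round(1));cv2.circle(im,tuple(int(v) for v in q),1,col,-1)
cv2.imwrite("pics/w5.png",cv2.resize(im[60:330,100:420],(704,594),interpolation=cv2.INTER_CUBIC))
E
```

```text
time_s: 12.45
position: [0.4579, 0.2294, 0.1512]
tcp_rot: [[-0.999, 0.051, 0.002], [0.051, 0.999, 0.001], [-0.002, 0.001, -1.0]]
force: [0.3, -0.5, 0.0]
opening: 0.651
t 12.45 pos [0.4579 0.2294 0.1512] F [ 0.3 -0.5  0. ] -> d [ 0.9 -0.5  1.2] turn -0.0 j6 -73.0
0.052 (0, 0) [257.8 182.7]
0.052 (0, 15) [272.1 182.7]
0.052 (0, -15) [243.4 182.7]
0.052 (14, 0) [257.8 169.6]
0.052 (-14, 0) [257.8 195.4]
0.068 (0, 0) [257.8 187. ]
0.068 (0, 15) [272.9 187. ]
0.068 (0, -15) [242.7 187. ]
0.068 (14, 0) [257.8 173.3]
0.068 (-14, 0) [257.8 200.3]
```

View pics/w5.png

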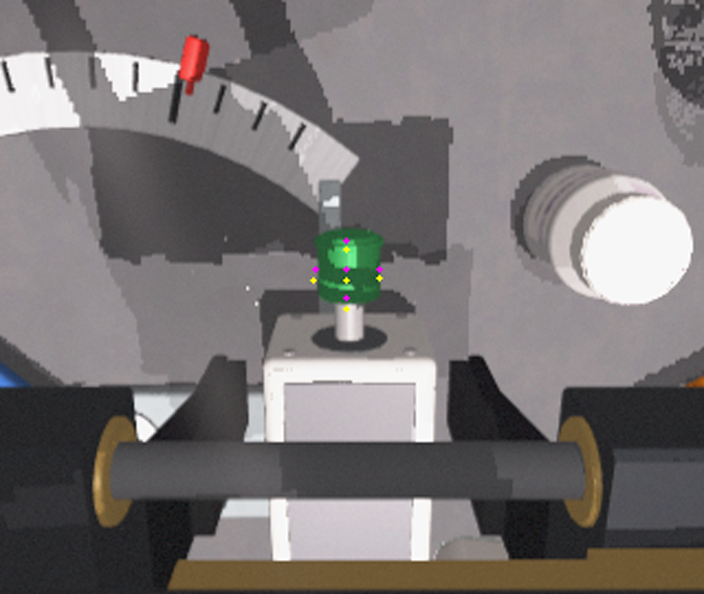

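The TCP axis is within 1 mm sideways and about 2 mm along the knob axis; the knob is at crop (349,265) against a projected (347,270). Descending and gripping.

```bash
python3 -m inch '[{"gripper":65,"dx":2,"dy":1,"dz":30,"turn":0},{"gripper":65,"dx":2,"dy":1,"dz":60,"turn":0},{"gripper":65,"dx":2,"dy":1,"dz":85,"turn":0},{"gripper":65,"dx":2,"dy":1,"dz":100,"turn":0},{"gripper":65,"dx":2,"dy":1,"dz":107,"turn":0},{"gripper":65,"dx":2,"dy":1,"dz":107,"turn":0},{"gripper":50,"dx":2,"dy":1,"dz":107,"turn":0},{"gripper":15,"dx":2,"dy":1,"dz":107,"turn":0},{"gripper":15,"dx":2,"dy":1,"dz":107,"turn":0},{"gripper":15,"dx":2,"dy":1,"dz":107,"turn":0},{"gripper":15,"dx":2,"dy":1,"dz":107,"turn":0},{"gripper":15,"dx":2,"dy":1,"dz":107,"turn":0}]'
```

```text
time_s: 13.7
position: [0.4547, 0.2308, 0.0431]
tcp_rot: [[-0.999, 0.05, 0.0], [0.05, 0.999, 0.0], [-0.0, 0.0, -1.0]]
force: [0.1, 0.5, 0.4]
opening: 0.201
```

```bash
python3 - <<'E'
from h import *
im=capture("wrist")[:,:,::-1].copy()
rows([.457,.229,.15],87.1);print(read_state()["opening"])
cv2.imwrite("pics/w6.png",cv2.resize(im[100:340,120:400],(700,600),interpolation=cv2.INTER_CUBIC))
E
```

```text
t 13.75 pos [0.4547 0.2308 0.043 ] F [ 0.1  0.4 -0. ] -> d [  -2.4   -1.7 -107. ] turn 0.001 j6 -72.8
0.18286434465585533
```

View pics/w6.png

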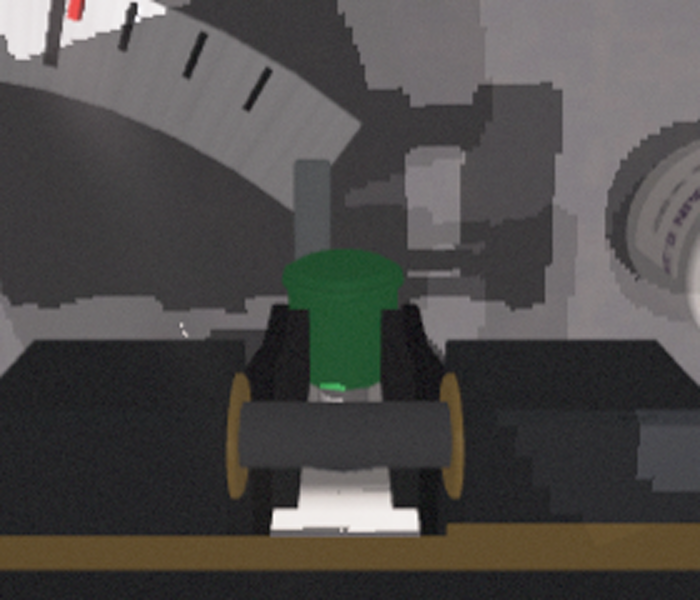

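```bash
python3 - <<'E'
from h import *
s=read_state();R=np.array(s["tcp_rot"]);p=np.array(s["position"])
pr=lambda off:((proj("wrist",p+R@np.array(off)/1000)-[120,100])*2.5).round()
for n,o in {"tip front L":(9.5,-8,11),"tip front R":(9.5,8,11),"tip back R":(-9.5,8,11),"grasp front R":(9.5,8,-8),"grasp back":(-9.5,8,-8),"knob axis lip end":(14,0,-9),"lip top":(14,0,-25),"lip R":(14,16.5,-9),"back R":(-14,15,-9),"back top":(-14,0,-24)}.items(): print(n,pr(o))
print(s["opening"],s["force"])
E
```

```text
tip front L [318. 257.]
tip front R [372. 257.]
tip back R [371. 315.]
grasp front R [375. 280.]
grasp back [374. 343.]
knob axis lip end [345. 265.]
lip top [345. 288.]
lip R [407. 265.]
back R [399. 360.]
back top [345. 387.]
0.18286434465585533 [ 0.10209694  0.37628257 -0.02129624]
```

```bash
python3 -m inch '[{"gripper":0,"dx":0,"dy":0,"dz":0,"turn":0},{"gripper":0,"dx":0,"dy":0,"dz":0,"turn":0},{"gripper":0,"dx":0,"dy":0,"dz":0,"turn":0},{"gripper":0,"dx":0,"dy":0,"dz":0,"turn":0}]'
```

```text
time_s: 14.15
position: [0.4547, 0.2308, 0.0429]
tcp_rot: [[-0.999, 0.05, -0.0], [0.05, 0.999, -0.0], [0.0, -0.0, -1.0]]
force: [0.7, -0.1, 0.3]
opening: 0.005
```

```bash
python3 - <<'E'
from h import *
a=capture("wrist")[100:340,120:400,::-1];b=capture("scene")[150:250,100:250,::-1];c=capture("top")[170:270,110:250,::-1]
A=cv2.resize(a,(400,343),interpolation=cv2.INTER_CUBIC);B=cv2.resize(b,(400,267),interpolation=cv2.INTER_CUBIC);C=cv2.resize(c,(374,267),interpolation=cv2.INTER_CUBIC)
im=np.zeros((600,800,3),np.uint8);im[:343,:400]=A;im[:267,400:]=B;im[300:567,410:784]=C
cv2.imwrite("pics/m7.png",im);s=read_state();print(s["opening"],s["tau"])
print(proj("scene",np.array([.455,.231,.052])),proj("top",np.array([.455,.231,.052])))
E
```

```text
0.007002191812503598 [-2.25359991e-04 -3.89410150e+01 -8.60182106e+00 -8.04931275e-03
  8.48166738e-02 -1.05917161e-05]
[161.36952418 200.49729591] [166.58457605 229.42816947]
```

View pics/m7.png

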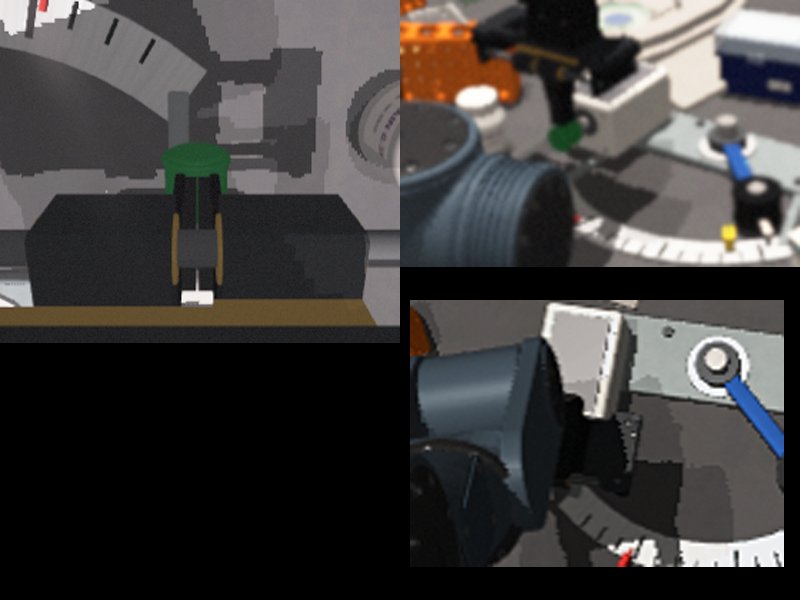

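The fingers shut completely without touching the knob. In the wrist pictures the visible fingertips lie about 27 mm behind the reported TCP, not 11 mm ahead: they appear at row 223 against a predicted 202, and in m7 the shut fingers stand on top of the green head. That explains the miss, so I'll open and go lower in small steps while watching the force.

```bash
python3 -m inch '[{"gripper":65,"dx":0,"dy":0,"dz":-5,"turn":0},{"gripper":65,"dx":1,"dy":0,"dz":-5,"turn":0},{"gripper":65,"dx":1,"dy":0,"dz":-5,"turn":0},{"gripper":65,"dx":1,"dy":0,"dz":-5,"turn":0},{"gripper":65,"dx":1,"dy":0,"dz":-5,"turn":0},{"gripper":65,"dx":1,"dy":0,"dz":-5,"turn":0},{"gripper":65,"dx":1,"dy":0,"dz":-3,"turn":0},{"gripper":65,"dx":1,"dy":0,"dz":4,"turn":0},{"gripper":65,"dx":1,"dy":0,"dz":10,"turn":0},{"gripper":65,"dx":1,"dy":0,"dz":14,"turn":0},{"gripper":65,"dx":1,"dy":0,"dz":16,"turn":0},{"gripper":65,"dx":1,"dy":0,"dz":16,"turn":0}]'
python3 -m inch '[{"gripper":65,"dx":0,"dy":0,"dz":2,"turn":0},{"gripper":65,"dx":0,"dy":0,"dz":4,"turn":0},{"gripper":65,"dx":0,"dy":0,"dz":6,"turn":0},{"gripper":65,"dx":0,"dy":0,"dz":6,"turn":0}]'
```

```text
time_s: 15.5
position: [0.4534, 0.2307, 0.0264]
tcp_rot: [[-0.999, 0.05, -0.001], [0.05, 0.999, -0.0], [0.001, -0.0, -1.0]]
force: [-0.4, -0.9, 0.8]
opening: 0.651
time_s: 15.9
position: [0.4535, 0.2308, 0.0207]
tcp_rot: [[-0.999, 0.05, -0.0], [0.05, 0.999, -0.0], [0.0, -0.0, -1.0]]
force: [1.0, 0.6, -0.0]
opening: 0.651
```

```bash
python3 -m inch '[{"gripper":65,"dx":0,"dy":0,"dz":2,"turn":0},{"gripper":65,"dx":0,"dy":0,"dz":4,"turn":0},{"gripper":65,"dx":0,"dy":0,"dz":6,"turn":0},{"gripper":65,"dx":0,"dy":0,"dz":6,"turn":0}]'
python3 -m inch '[{"gripper":50,"dx":0,"dy":0,"dz":0,"turn":0},{"gripper":25,"dx":0,"dy":0,"dz":0,"turn":0},{"gripper":20,"dx":0,"dy":0,"dz":0,"turn":0},{"gripper":20,"dx":0,"dy":0,"dz":0,"turn":0},{"gripper":20,"dx":0,"dy":0,"dz":0,"turn":0},{"gripper":20,"dx":0,"dy":0,"dz":0,"turn":0}]'
```

```text
time_s: 16.3
position: [0.4535, 0.2308, 0.0147]
tcp_rot: [[-0.999, 0.05, -0.0], [0.05, 0.999, -0.0], [0.0, -0.0, -1.0]]
force: [0.5, 0.0, -0.0]
opening: 0.651
time_s: 16.9
position: [0.454, 0.2304, 0.015]
tcp_rot: [[-0.999, 0.05, 0.0], [0.05, 0.999, -0.001], [-0.0, -0.001, -1.0]]
force: [0.2, -3.9, 0.8]
opening: 0.335
```

Opening of 0.335 is 29 mm, so the knob is held. Pulling out along tool +x.

```bash
python3 -m inch '[{"gripper":0,"dx":2,"dy":0,"dz":0,"turn":0},{"gripper":0,"dx":4,"dy":0,"dz":0,"turn":0},{"gripper":0,"dx":6,"dy":0,"dz":0,"turn":0},{"gripper":0,"dx":8,"dy":0,"dz":0,"turn":0},{"gripper":0,"dx":10,"dy":0,"dz":0,"turn":0},{"gripper":0,"dx":12,"dy":0,"dz":0,"turn":0},{"gripper":0,"dx":13,"dy":0,"dz":0,"turn":0},{"gripper":0,"dx":14,"dy":0,"dz":0,"turn":0},{"gripper":0,"dx":14,"dy":0,"dz":0,"turn":0},{"gripper":0,"dx":14,"dy":0,"dz":0,"turn":0},{"gripper":0,"dx":14,"dy":0,"dz":0,"turn":0}]'
```

```text
time_s: 18.0
position: [0.4429, 0.231, 0.0151]
tcp_rot: [[-0.999, 0.049, 0.006], [0.049, 0.999, -0.0], [-0.006, 0.0, -1.0]]
force: [4.9, -6.8, -4.2]
opening: 0.338
```

```bash
python3 -m inch '[{"gripper":0,"dx":1,"dy":0,"dz":0,"turn":0},{"gripper":0,"dx":2,"dy":0,"dz":0,"turn":0},{"gripper":0,"dx":3,"dy":0,"dz":0,"turn":0},{"gripper":0,"dx":4,"dy":0,"dz":0,"turn":0},{"gripper":0,"dx":4,"dy":0,"dz":0,"turn":0},{"gripper":0,"dx":4,"dy":0,"dz":0,"turn":0}]'
```

```text
time_s: 18.6
position: [0.4402, 0.2312, 0.0151]
tcp_rot: [[-0.999, 0.049, 0.008], [0.049, 0.999, 0.0], [-0.008, 0.0, -1.0]]
force: [6.8, -8.8, -5.3]
opening: 0.336
```

```bash
python3 - <<'E'
from h import *
b=capture("wrist")[:,:,::-1].copy()
a=cv2.imread("pics/w5raw.png")
np.save("w8.npy",b)
s=read_state();R=np.array(s["tcp_rot"]);p=np.array(s["position"])
hsv=cv2.cvtColor(b,cv2.COLOR_BGR2HSV);m=cv2.inRange(hsv,(45,100,30),(75,255,255));n,l,st,ce=cv2.connectedComponentsWithStats(m)
for i in range(1,n):
    if st[i,4]>60: print(st[i],ce[i])
# expected image rows of lip outer top edge (z .0685) by pull distance
x=np.load("g2.npy")
from fit import g2w
for d in (0,5,11,14): print(d,proj("wrist",g2w(x,(-70-d,140,52))),proj("wrist",g2w(x,(-70-d,140,68.5))))
E
```

```text
[ 229  215   57   46 2183] [257.32478241 238.27759963]
0 [262.0043 248.3726] [262.4776 263.388 ]
5 [262.11   240.7948] [262.5988 255.1805]
11 [262.2393 231.523 ] [262.7474 245.1179]
14 [262.305  226.8122] [262.8229 239.9968]
```

The TCP has moved 13.8 mm with a 6.8 N pull, matching the 6.5 N expected fully out. Easing it home and releasing.

```bash
python3 -m inch '[{"gripper":0,"dx":-3,"dy":0,"dz":0,"turn":0},{"gripper":0,"dx":-6,"dy":0,"dz":0,"turn":0},{"gripper":0,"dx":-9,"dy":0,"dz":0,"turn":0},{"gripper":0,"dx":-12,"dy":0,"dz":0,"turn":0},{"gripper":0,"dx":-15,"dy":0,"dz":0,"turn":0},{"gripper":0,"dx":-17,"dy":0,"dz":0,"turn":0},{"gripper":0,"dx":-17,"dy":0,"dz":0,"turn":0},{"gripper":45,"dx":-17,"dy":0,"dz":0,"turn":0},{"gripper":65,"dx":-17,"dy":0,"dz":0,"turn":0},{"gripper":65,"dx":-17,"dy":0,"dz":0,"turn":0},{"gripper":65,"dx":-17,"dy":0,"dz":0,"turn":0},{"gripper":65,"dx":-17,"dy":0,"dz":0,"turn":0}]'
python3 -m inch '[{"gripper":65,"dx":0,"dy":0,"dz":-10,"turn":0},{"gripper":65,"dx":0,"dy":0,"dz":-40,"turn":0},{"gripper":65,"dx":0,"dy":0,"dz":-85,"turn":0},{"gripper":65,"dx":0,"dy":0,"dz":-130,"turn":0},{"gripper":65,"dx":0,"dy":0,"dz":-170,"turn":0},{"gripper":65,"dx":0,"dy":0,"dz":-190,"turn":0},{"gripper":65,"dx":0,"dy":0,"dz":-190,"turn":0}]'
```

```text
time_s: 19.85
position: [0.4518, 0.231, 0.0148]
tcp_rot: [[-0.999, 0.05, -0.001], [0.05, 0.999, -0.0], [0.001, -0.0, -1.0]]
force: [-0.0, -0.1, -0.2]
opening: 0.63
time_s: 20.55
position: [0.4547, 0.2316, 0.2089]
tcp_rot: [[-0.999, 0.05, 0.008], [0.05, 0.999, 0.002], [-0.008, 0.003, -1.0]]
force: [0.2, 0.4, 0.0]
opening: 0.65
```

The knob is home: it was released with no force. Next I need clearances for the roller push, so I'll compute the neighbours' outlines in the gauge frame.

```bash
python3 - <<'E'
from fit import *
x=np.load("g2.npy")[:3]
def w2g(w):
    d=np.array(w)[:2]-x[:2];c,s=np.cos(x[2]),np.sin(x[2]);return (np.array([c*d[0]+s*d[1],-s*d[0]+c*d[1]])*1000).round()
sc=lambda u:(u[0]/1.5625,u[1]/1.5625)
b=at("scene",sc((457,375)),0);print("bigbox near bottom",b)
for H in (.09,.1,.11,.12,.13,.14): print(H,proj("scene",np.array([b[0],b[1],H]))*1.5625)
for H in (.10,.12): print("big",H,[w2g(at("top",full(u),H)) for u in [(529,168),(598,234),(545,285),(480,218)]])
print("dot",[w2g(at("top",full(u),.071)) for u in [(512,333),(545,352),(500,423),(468,405)]])
# follower / mark by colour in the wrist image w4 (undisturbed arm)
from fit2 import at4
im=cv2.imread("pics/w4raw.png");hsv=cv2.cvtColor(im,cv2.COLOR_BGR2HSV)
for n,lo,hi,z in [("mark",(0,150,120),(6,255,255),.018),("foll",(20,130,80),(32,255,255),.022)]:
    m=cv2.inRange(hsv,lo,hi);k,l,st,ce=cv2.connectedComponentsWithStats(m)
    for i in range(1,k):
        if st[i,4]>15 and st[i,1]<150:
            u=((ce[i][0]-140+.3)*2.8,(ce[i][1]-60+.3)*2.8);w=at4(u,z);g=w2g(w);print(n,st[i],g,"r",np.hypot(g[0]-70,g[1]),"t",np.pi+.8-(np.arctan2(g[1],g[0]-70)%(2*np.pi)))
E
```

```text
bigbox near bottom [ 0.5142 -0.185   0.    ]
0.09 [459.1339 333.3566]
0.1 [459.3765 328.5453]
0.11 [459.6202 323.6962]
0.12 [459.865  318.8091]
0.13 [460.1109 313.8837]
0.14 [460.3578 308.9199]
big 0.1 [array([ 138., -233.]), array([  77., -315.]), array([  14., -266.]), array([  75., -188.])]
big 0.12 [array([ 133., -231.]), array([  73., -312.]), array([  10., -264.]), array([  71., -187.])]
dot [array([ -39., -240.]), array([ -54., -278.]), array([-135., -240.]), array([-122., -204.])]
mark [306  76   9  15  54] [-151.   61.] r 229.2640399190418 t 1.0693124833602967
foll [184 110  15  16 122] [ -92. -111.] r 196.3797341886377 t 0.19928621668900615
```

The mark reads t≈1.069 and the follower t≈0.199, with radii matching 230/197. Plan: cage the roller loosely with the jaws at a fixed yaw of 107°, which clears both cartons and the knob, with the fingertips at about z=34 mm, above the follower and mark. Moving to hover over the roller.

```bash
python3 -c "
from h import *
rows([.4635,-.017,.14],107)"
```

```text
t 20.55 pos [0.4547 0.2316 0.2089] F [0.2 0.4 0. ] -> d [ -20.5 -248.    68.5] turn -0.346 j6 -72.7
```

```bash
python3 -m inch '[{"gripper":80,"dx":-4,"dy":-40,"dz":0,"turn":-0.05},{"gripper":80,"dx":-8,"dy":-85,"dz":0,"turn":-0.15},{"gripper":80,"dx":-11,"dy":-130,"dz":0,"turn":-0.25},{"gripper":80,"dx":-15,"dy":-175,"dz":10,"turn":-0.346},{"gripper":80,"dx":-18,"dy":-215,"dz":30,"turn":-0.346},{"gripper":80,"dx":-20,"dy":-240,"dz":55,"turn":-0.346},{"gripper":80,"dx":-20,"dy":-248,"dz":69,"turn":-0.346},{"gripper":80,"dx":-20,"dy":-248,"dz":69,"turn":-0.346},{"gripper":80,"dx":-20,"dy":-248,"dz":69,"turn":-0.346}]'
python3 - <<'E'
from h import *
rows([.4635,-.017,.14],107)
s=read_state();im=capture("wrist")[:,:,::-1].copy();cv2.imwrite("pics/w9raw.png",im);np.savez("w9",p=s["position"],R=s["tcp_rot"])
R=np.array(s["tcp_rot"]);p=np.array(s["position"])
for a in np.arange(0,6.28,.2):
    q=proj("wrist",np.array([p[0],p[1],.046])+R[:,0]*.028*np.cos(a)+R[:,1]*.028*np.sin(a));cv2.circle(im,tuple(int(v) for v in q),1,(255,0,255),-1)
for o in (-34.8,34.8):
    for xx in (9.5,-9.5):
        q=proj("wrist",p+R@np.array([xx,o,-27])/1000);cv2.circle(im,tuple(int(v) for v in q),2,(0,255,255),-1)
cv2.imwrite("pics/w9.png",cv2.resize(im[90:330,120:400],(700,600),interpolation=cv2.INTER_CUBIC))
E
```

```text
time_s: 21.45
position: [0.4593, -0.0174, 0.1353]
tcp_rot: [[-0.957, -0.291, -0.003], [-0.291, 0.957, 0.001], [0.002, 0.002, -1.0]]
force: [0.2, -0.6, 0.9]
opening: 0.805
t 21.45 pos [ 0.4593 -0.0174  0.1353] F [ 0.2 -0.6  0.9] -> d [-4.1 -0.8 -4.7] turn -0.001 j6 -123.1
```

View pics/w9.png

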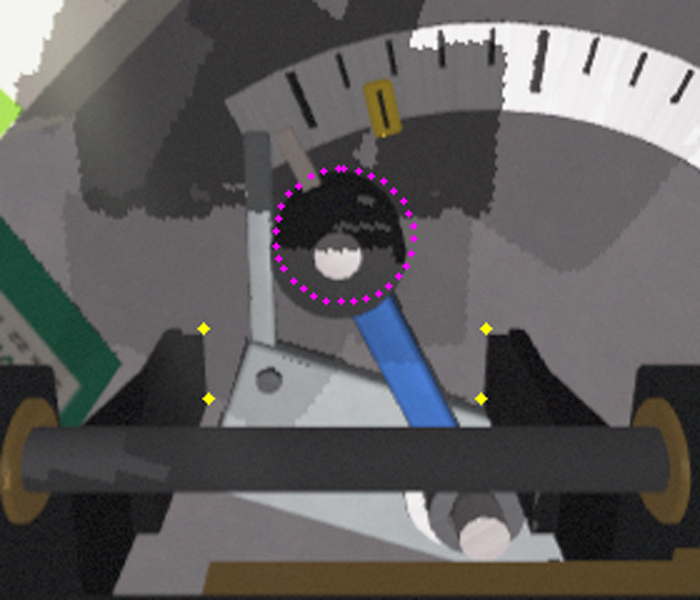

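The shifted fingertip model (yellow dots) matches the visible tips exactly. The roller's top face lies 7 mm further along tool -x and 2 mm along -y (disc bottom edge at 318 against a drawn 301). Descending to straddle it.

```bash
python3 -m inch '[{"gripper":80,"dx":-7,"dy":-2,"dz":20,"turn":0},{"gripper":80,"dx":-7,"dy":-2,"dz":50,"turn":0},{"gripper":80,"dx":-7,"dy":-2,"dz":80,"turn":0},{"gripper":80,"dx":-7,"dy":-2,"dz":100,"turn":0},{"gripper":80,"dx":-7,"dy":-2,"dz":112,"turn":0},{"gripper":80,"dx":-7,"dy":-2,"dz":120,"turn":0},{"gripper":80,"dx":-7,"dy":-2,"dz":126,"turn":0},{"gripper":80,"dx":-7,"dy":-2,"dz":130,"turn":0},{"gripper":80,"dx":-7,"dy":-2,"dz":130,"turn":0},{"gripper":80,"dx":-7,"dy":-2,"dz":130,"turn":0}]'
cat > traj.py <<'E'
from h import *
import sys
PV=np.array([.5755,.0845]);YAW=-.0573
def C(t): a=np.pi+.8-t+YAW;return PV+.15*np.array([np.cos(a),np.sin(a)])
s=read_state();R=np.array(s["tcp_rot"]);p=np.array(s["position"]);print(p,s["force"].round(1),s["opening"])
for t in np.arange(float(sys.argv[1]),float(sys.argv[2])+1e-6,float(sys.argv[3])):
    q=np.append(C(t),p[2])-R[:,1]*.0068;d=R.T@(q-p)*1000;print(round(t,3),d[:2].round(1))
E
python3 traj.py 0 1.08 .04
```

```text
time_s: 22.5
position: [0.468, -0.0177, 0.0064]
tcp_rot: [[-0.956, -0.292, 0.001], [-0.292, 0.956, -0.0], [-0.001, -0.001, -1.0]]
force: [-0.2, 0.1, 0.4]
opening: 0.802
[ 0.46797115 -0.01769712  0.0063792 ] [-0.2  0.1  0.4] 0.8024363724758509
0.0 [ 2.6 -5.2]
0.04 [5.1 0.3]
0.08 [7.4 5.8]
0.12 [ 9.4 11.5]
0.16 [11.2 17.2]
0.2 [12.8 23. ]
0.24 [14.1 28.8]
0.28 [15.2 34.7]
0.32 [16.1 40.6]
0.36 [16.8 46.6]
0.4 [17.2 52.6]
0.44 [17.3 58.6]
0.48 [17.2 64.6]
0.52 [16.9 70.6]
0.56 [16.3 76.6]
0.6 [15.5 82.5]
0.64 [14.5 88.4]
0.68 [13.2 94.3]
0.72 [ 11.7 100.1]
0.76 [ 10.  105.8]
0.8 [  8.  111.5]
0.84 [  5.8 117.1]
0.88 [  3.4 122.6]
0.92 [  0.8 128. ]
0.96 [ -2.  133.2]
1.0 [ -5.1 138.4]
1.04 [ -8.3 143.4]
1.08 [-11.8 148.4]
```

```bash
python3 -m inch '[{"gripper":80,"dx":5,"dy":0,"dz":0,"turn":0},{"gripper":80,"dx":7,"dy":6,"dz":0,"turn":0},{"gripper":80,"dx":9,"dy":12,"dz":0,"turn":0},{"gripper":80,"dx":11,"dy":17,"dz":0,"turn":0},{"gripper":80,"dx":13,"dy":23,"dz":0,"turn":0},{"gripper":80,"dx":14,"dy":29,"dz":0,"turn":0},{"gripper":80,"dx":15,"dy":35,"dz":0,"turn":0},{"gripper":80,"dx":16,"dy":41,"dz":0,"turn":0},{"gripper":80,"dx":17,"dy":47,"dz":0,"turn":0},{"gripper":80,"dx":17,"dy":53,"dz":0,"turn":0},{"gripper":80,"dx":17,"dy":53,"dz":0,"turn":0}]'
cat > look.py <<'E'
from h import *
from traj import PV,YAW
def pt(w): d=w[:2]-PV;return round(np.hypot(*d),4),round(np.pi+.8-((np.arctan2(d[1],d[0])-YAW)%(2*np.pi)),4)
im=capture("wrist")[:,:,::-1].copy();hsv=cv2.cvtColor(im,cv2.COLOR_BGR2HSV)
print("t",read_state()["time_s"])
for n,lo,hi,z in [("mark",(0,150,90),(6,255,255),.018),("foll",(20,130,50),(32,255,255),.022)]:
    m=cv2.inRange(hsv,lo,hi);m[225:]=0;k,l,st,ce=cv2.connectedComponentsWithStats(m)
    for i in range(1,k):
        if st[i,4]>25: w=at("wrist",ce[i],z);print(n,st[i].tolist(),w.round(4),"r,t",pt(w))
E
sed -i 's/^s=read_state();R/if __name__=="__main__":\n  pass\n  s=read_state();R/; s/^for t in/  for t in/; s/^    q=np.append/      q=np.append/' traj.py
python3 look.py; python3 traj.py .4 1.08 .04
```

```text
time_s: 23.6
position: [0.4342, 0.0284, 0.006]
tcp_rot: [[-0.956, -0.293, -0.002], [-0.293, 0.956, -0.0], [0.002, 0.001, -1.0]]
force: [-2.5, -5.1, -0.5]
opening: 0.802
t 23.65
mark [459, 159, 49, 36, 1013] [0.3581 0.1552 0.018 ] r,t (np.float64(0.2286), np.float64(1.057))
foll [244, 143, 21, 39, 648] [0.3913 0.0123 0.022 ] r,t (np.float64(0.1978), np.float64(0.3691))
[0.43436624 0.02811392 0.0059805 ] [-1.9 -6.2  0.6] 0.8022170299421585
0.4 [-1.6 -1. ]
0.44 [-1.5  5. ]
0.48 [-1.5 11. ]
0.52 [-1.9 16.9]
0.56 [-2.4 22.9]
0.6 [-3.2 28.9]
0.64 [-4.3 34.8]
0.68 [-5.6 40.6]
0.72 [-7.1 46.4]
0.76 [-8.8 52.2]
0.8 [-10.8  57.9]
0.84 [-13.   63.4]
0.88 [-15.4  68.9]
0.92 [-18.   74.3]
0.96 [-20.9  79.6]
1.0 [-23.9  84.8]
1.04 [-27.2  89.8]
1.08 [-30.6  94.7]
```

The follower is now being carried (0.37) and the force is as expected. Continuing.

```bash
python3 -m inch '[{"gripper":80,"dx":-1,"dy":5,"dz":0,"turn":0},{"gripper":80,"dx":-1,"dy":11,"dz":0,"turn":0},{"gripper":80,"dx":-2,"dy":17,"dz":0,"turn":0},{"gripper":80,"dx":-2,"dy":23,"dz":0,"turn":0},{"gripper":80,"dx":-3,"dy":29,"dz":0,"turn":0},{"gripper":80,"dx":-4,"dy":35,"dz":0,"turn":0},{"gripper":80,"dx":-6,"dy":41,"dz":0,"turn":0},{"gripper":80,"dx":-7,"dy":46,"dz":0,"turn":0},{"gripper":80,"dx":-9,"dy":52,"dz":0,"turn":0},{"gripper":80,"dx":-11,"dy":58,"dz":0,"turn":0},{"gripper":80,"dx":-13,"dy":63,"dz":0,"turn":0},{"gripper":80,"dx":-13,"dy":63,"dz":0,"turn":0}]'
python3 look.py; python3 traj.py .8 1.12 .04
```

```text
time_s: 24.85
position: [0.4279, 0.0921, 0.0059]
tcp_rot: [[-0.956, -0.293, -0.004], [-0.293, 0.956, -0.001], [0.004, 0.0, -1.0]]
force: [-2.8, -6.3, -0.2]
opening: 0.803
t 24.9
mark [369, 140, 42, 37, 775] [0.3579 0.1569 0.018 ] r,t (np.float64(0.2293), np.float64(1.0638))
foll [271, 140, 29, 40, 698] [0.3779 0.0937 0.022 ] r,t (np.float64(0.1978), np.float64(0.7893))
[0.42792111 0.09189929 0.00585682] [-2.2 -6.4  0.7] 0.8028121181400597
0.8 [ 1.7 -5. ]
0.84 [-0.5  0.6]
0.88 [-2.9  6.1]
0.92 [-5.5 11.4]
0.96 [-8.4 16.7]
1.0 [-11.4  21.9]
1.04 [-14.7  26.9]
1.08 [-18.1  31.8]
1.12 [-21.8  36.6]
```

```bash
python3 -m inch '[{"gripper":80,"dx":-3,"dy":6,"dz":0,"turn":0},{"gripper":80,"dx":-5,"dy":11,"dz":0,"turn":0},{"gripper":80,"dx":-8,"dy":17,"dz":0,"turn":0},{"gripper":80,"dx":-11,"dy":22,"dz":0,"turn":0},{"gripper":80,"dx":-13,"dy":25,"dz":0,"turn":0},{"gripper":80,"dx":-15,"dy":27,"dz":0,"turn":0},{"gripper":80,"dx":-15,"dy":27,"dz":0,"turn":0},{"gripper":80,"dx":-15,"dy":27,"dz":0,"turn":0}]'
python3 look.py; python3 traj.py 1.0 1.16 .02
```

```text
time_s: 25.7
position: [0.4348, 0.1216, 0.0058]
tcp_rot: [[-0.956, -0.293, -0.003], [-0.293, 0.956, -0.001], [0.003, -0.0, -1.0]]
force: [-0.7, -6.5, -0.7]
opening: 0.801
t 25.75
mark [331, 117, 40, 38, 681] [0.3582 0.1579 0.018 ] r,t (np.float64(0.2293), np.float64(1.0686))
foll [280, 141, 34, 40, 726] [0.3831 0.1303 0.022 ] r,t (np.float64(0.1977), np.float64(0.9764))
[0.4347659  0.12154171 0.0058317 ] [-1.8 -7.5  0.1] 0.7983462154399025
1.0 [ 3.8 -4.5]
1.02 [ 2.2 -1.9]
1.04 [0.5 0.6]
1.06 [-1.2  3.1]
1.08 [-2.9  5.5]
1.1 [-4.7  7.9]
1.12 [-6.6 10.2]
1.14 [-8.5 12.6]
1.16 [-10.4  14.9]
```

```bash
python3 -m inch '[{"gripper":80,"dx":-1,"dy":3,"dz":0,"turn":0},{"gripper":80,"dx":-3,"dy":5,"dz":0,"turn":0},{"gripper":80,"dx":-4,"dy":7,"dz":0,"turn":0},{"gripper":80,"dx":-5,"dy":8,"dz":0,"turn":0},{"gripper":80,"dx":-5,"dy":8,"dz":0,"turn":0},{"gripper":80,"dx":-5,"dy":8,"dz":0,"turn":0}]'
python3 look.py; python3 - <<'E'
from h import *
from traj import PV,YAW
im=capture("wrist")[:,:,::-1].copy()
big=cv2.resize(im[60:240,200:440],(800,600),interpolation=cv2.INTER_CUBIC)
# radial line through the measured mark angle at follower top height
for t,col in [(1.069,(255,0,255))]:
    a=np.pi+.8-t+YAW
    for r,z in [(.186,.026),(.197,.026),(.208,.026),(.220,.022),(.230,.022),(.240,.022)]:
        q=proj("wrist",np.append(PV+r*np.array([np.cos(a),np.sin(a)]),z));cv2.circle(big,tuple(int(v) for v in (q-[200,60]+.3)*3.333),2,col,-1)
cv2.imwrite("pics/w12.png",big)
E
```

```text
time_s: 26.35
position: [0.4363, 0.1305, 0.0057]
tcp_rot: [[-0.956, -0.293, -0.005], [-0.293, 0.956, -0.001], [0.005, 0.0, -1.0]]
force: [-1.5, -7.2, 0.1]
opening: 0.798
t 26.4
mark [320, 110, 38, 38, 658] [0.3582 0.1581 0.018 ] r,t (np.float64(0.2294), np.float64(1.0692))
foll [283, 144, 34, 40, 697] [0.3861 0.1418 0.022 ] r,t (np.float64(0.1978), np.float64(1.0367))
```

View pics/w12.png

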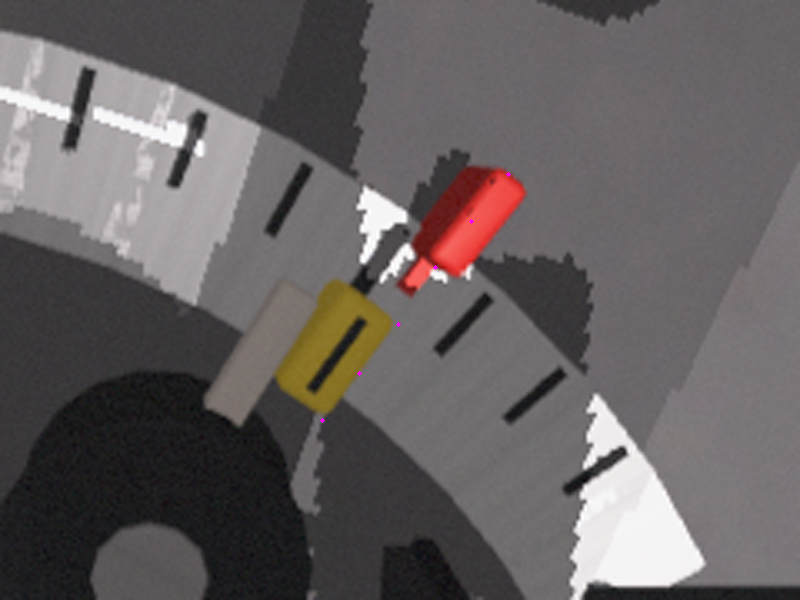

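The picture shows the white pointer pushing the follower (black line at (337,355)). The mark's radial line (magenta) passes (360,373), so the follower is about 0.025 rad short. One small nudge of about 0.02 rad.

```bash
python3 -m inch '[{"gripper":80,"dx":-1,"dy":1,"dz":0,"turn":0},{"gripper":80,"dx":-2,"dy":2,"dz":0,"turn":0},{"gripper":80,"dx":-2,"dy":2.5,"dz":0,"turn":0},{"gripper":80,"dx":-2,"dy":2.5,"dz":0,"turn":0},{"gripper":80,"dx":-2,"dy":2.5,"dz":0,"turn":0}]'
python3 look.py; python3 traj.py .72 1.12 .04
```

```text
time_s: 26.95
position: [0.4374, 0.1334, 0.0057]
tcp_rot: [[-0.956, -0.293, -0.005], [-0.293, 0.956, -0.001], [0.005, 0.0, -1.0]]
force: [-3.4, -7.7, -0.4]
opening: 0.803
t 27.0
mark [316, 107, 38, 39, 644] [0.3582 0.1582 0.018 ] r,t (np.float64(0.2294), np.float64(1.0697))
foll [284, 144, 34, 40, 689] [0.3873 0.1453 0.022 ] r,t (np.float64(0.1978), np.float64(1.0551))
[0.43739161 0.13340839 0.00573508] [-2.2 -7.9 -0.8] 0.7979222400504175
0.72 [ 26.6 -53.4]
0.76 [ 24.9 -47.6]
0.8 [ 22.9 -41.9]
0.84 [ 20.7 -36.4]
0.88 [ 18.3 -30.9]
0.92 [ 15.7 -25.5]
0.96 [ 12.8 -20.2]
1.0 [  9.8 -15. ]
1.04 [  6.5 -10. ]
1.08 [ 3.1 -5.1]
1.12 [-0.6 -0.3]
```

The follower is within about 0.01 of the mark. Easing the arm back at about 0.4 rad/s, with the roller still resting on the trailing finger.

```bash
python3 -m inch '[{"gripper":80,"dx":2,"dy":-3,"dz":0,"turn":0},{"gripper":80,"dx":4,"dy":-7,"dz":0,"turn":0},{"gripper":80,"dx":7,"dy":-11,"dz":0,"turn":0},{"gripper":80,"dx":10,"dy":-15,"dz":0,"turn":0},{"gripper":80,"dx":13,"dy":-20,"dz":0,"turn":0},{"gripper":80,"dx":16,"dy":-25,"dz":0,"turn":0},{"gripper":80,"dx":18,"dy":-31,"dz":0,"turn":0},{"gripper":80,"dx":21,"dy":-36,"dz":0,"turn":0},{"gripper":80,"dx":23,"dy":-42,"dz":0,"turn":0},{"gripper":80,"dx":25,"dy":-48,"dz":0,"turn":0},{"gripper":80,"dx":27,"dy":-53,"dz":0,"turn":0}]'
python3 look.py; python3 traj.py .2 .76 .04
```

```text
time_s: 28.1
position: [0.439, 0.0744, 0.0071]
tcp_rot: [[-0.956, -0.293, 0.018], [-0.293, 0.956, -0.002], [-0.017, -0.007, -1.0]]
force: [5.2, -3.9, 0.1]
opening: 0.804
t 28.15
mark [400, 132, 46, 38, 872] [0.3562 0.1566 0.018 ] r,t (np.float64(0.2309), np.float64(1.0602))
foll [366, 167, 43, 41, 912] [0.3849 0.1429 0.022 ] r,t (np.float64(0.1993), np.float64(1.0401))
[0.43710667 0.07403055 0.0069228 ] [ 5.6 -4.5  1.9] 0.7988828298083406
0.2 [ 10.1 -73.8]
0.24 [ 11.5 -67.9]
0.28 [ 12.6 -62. ]
0.32 [ 13.4 -56.1]
0.36 [ 14.1 -50.1]
0.4 [ 14.5 -44.1]
0.44 [ 14.6 -38.1]
0.48 [ 14.5 -32.1]
0.52 [ 14.2 -26.2]
0.56 [ 13.6 -20.2]
0.6 [ 12.8 -14.2]
0.64 [11.8 -8.3]
0.68 [10.5 -2.5]
0.72 [9.  3.3]
0.76 [7.2 9.1]
```

There is more lag than going out: the TCP is about 9 mm inward and friction on the pad shows as 5 N. Hold to let it settle before continuing.

```bash
python3 -m inch '[{"gripper":80,"dx":0,"dy":0,"dz":0,"turn":0},{"gripper":80,"dx":0,"dy":0,"dz":0,"turn":0},{"gripper":80,"dx":0,"dy":0,"dz":0,"turn":0}]'
python3 traj.py .6 .76 .04
```

```text
time_s: 28.45
position: [0.4353, 0.0749, 0.0068]
tcp_rot: [[-0.956, -0.293, 0.011], [-0.293, 0.956, -0.002], [-0.01, -0.005, -1.0]]
force: [4.6, -4.1, 0.3]
opening: 0.802
[0.43529974 0.07491977 0.00678735] [ 4.6 -4.1  0.3] 0.8018479113605484
0.6 [ 11.4 -15.6]
0.64 [10.3 -9.7]
0.68 [ 9.  -3.8]
0.72 [7.5 2. ]
0.76 [5.8 7.7]
```

```bash
python3 -m inch '[{"gripper":80,"dx":2,"dy":0,"dz":0,"turn":0},{"gripper":80,"dx":4,"dy":0,"dz":0,"turn":0},{"gripper":80,"dx":6,"dy":0,"dz":0,"turn":0},{"gripper":80,"dx":8,"dy":0,"dz":0,"turn":0},{"gripper":80,"dx":8,"dy":0,"dz":0,"turn":0}]'
python3 traj.py .6 .76 .04
```

```text
time_s: 28.95
position: [0.4267, 0.0727, 0.0066]
tcp_rot: [[-0.956, -0.293, 0.01], [-0.293, 0.956, -0.001], [-0.009, -0.004, -1.0]]
force: [3.7, -2.7, 1.0]
opening: 0.801
[0.42666793 0.07269355 0.00664571] [ 3.7 -2.7  1. ] 0.8008489723513498
0.6 [  2.4 -16. ]
0.64 [  1.4 -10.1]
0.68 [ 0.1 -4.2]
0.72 [-1.4  1.6]
0.76 [-3.1  7.3]
```

```bash
python3 -m inch '[{"gripper":80,"dx":1,"dy":-2,"dz":0,"turn":0},{"gripper":80,"dx":1.5,"dy":-5,"dz":0,"turn":0},{"gripper":80,"dx":2.5,"dy":-9,"dz":0,"turn":0},{"gripper":80,"dx":3.5,"dy":-13,"dz":0,"turn":0},{"gripper":80,"dx":4.5,"dy":-17,"dz":0,"turn":0},{"gripper":80,"dx":5,"dy":-21,"dz":0,"turn":0},{"gripper":80,"dx":6,"dy":-25,"dz":0,"turn":0},{"gripper":80,"dx":6,"dy":-29,"dz":0,"turn":0},{"gripper":80,"dx":6,"dy":-29,"dz":0,"turn":0}]'
python3 look.py; python3 traj.py .4 .64 .04
```

```text
time_s: 29.85
position: [0.4255, 0.0434, 0.0061]
tcp_rot: [[-0.957, -0.291, 0.001], [-0.291, 0.957, -0.0], [-0.001, -0.001, -1.0]]
force: [3.2, -3.1, 0.8]
opening: 0.801
t 29.9
mark [433, 164, 47, 36, 955] [0.3575 0.1561 0.018 ] r,t (np.float64(0.2295), np.float64(1.0602))
foll [399, 198, 44, 27, 704] [0.3838 0.1417 0.022 ] r,t (np.float64(0.2001), np.float64(1.0327))
[0.42528054 0.04366217 0.00605354] [ 3.  -3.5  0.2] 0.8017063671350512
0.4 [ -5.8 -18.6]
0.44 [ -5.6 -12.6]
0.48 [-5.7 -6.6]
0.52 [-6.  -0.6]
0.56 [-6.6  5.4]
0.6 [-7.4 11.4]
0.64 [-8.4 17.3]
```

```bash
python3 -m inch '[{"gripper":80,"dx":-1,"dy":-2,"dz":0,"turn":0},{"gripper":80,"dx":-2.5,"dy":-6,"dz":0,"turn":0},{"gripper":80,"dx":-4,"dy":-10,"dz":0,"turn":0},{"gripper":80,"dx":-5,"dy":-15,"dz":0,"turn":0},{"gripper":80,"dx":-6,"dy":-20,"dz":0,"turn":0},{"gripper":80,"dx":-6,"dy":-24,"dz":0,"turn":0},{"gripper":80,"dx":-6,"dy":-24,"dz":0,"turn":0}]'
python3 traj.py -.08 .4 .04
```

```text
time_s: 30.6
position: [0.4385, 0.0222, 0.0059]
tcp_rot: [[-0.957, -0.291, 0.001], [-0.291, 0.957, -0.0], [-0.001, -0.001, -1.0]]
force: [2.6, -2.0, 1.4]
opening: 0.8
[0.43847973 0.0221983  0.00590672] [ 2.6 -2.   1.4] 0.7997508531899611
-0.08 [-19.6 -62.6]
-0.04 [-16.7 -57.3]
0.0 [-14. -52.]
0.04 [-11.5 -46.5]
0.08 [ -9.2 -41. ]
0.12 [ -7.2 -35.3]
0.16 [ -5.4 -29.6]
0.2 [ -3.8 -23.8]
0.24 [ -2.4 -18. ]
0.28 [ -1.3 -12.1]
0.32 [-0.4 -6.1]
0.36 [ 0.2 -0.2]
0.4 [0.6 5.8]
```

```bash
python3 -m inch '[{"gripper":80,"dx":0,"dy":-3,"dz":0,"turn":0},{"gripper":80,"dx":-1,"dy":-8,"dz":0,"turn":0},{"gripper":80,"dx":-2,"dy":-13,"dz":0,"turn":0},{"gripper":80,"dx":-3,"dy":-18,"dz":0,"turn":0},{"gripper":80,"dx":-4,"dy":-23,"dz":0,"turn":0},{"gripper":80,"dx":-6,"dy":-28,"dz":0,"turn":0},{"gripper":80,"dx":-7,"dy":-33,"dz":0,"turn":0},{"gripper":80,"dx":-9,"dy":-38,"dz":0,"turn":0},{"gripper":80,"dx":-11,"dy":-43,"dz":0,"turn":0},{"gripper":80,"dx":-12,"dy":-47,"dz":0,"turn":0},{"gripper":80,"dx":-14,"dy":-51,"dz":0,"turn":0},{"gripper":80,"dx":-14,"dy":-51,"dz":0,"turn":0}]'
python3 traj.py 0 .04 .04
```

```text
time_s: 31.8
position: [0.4658, -0.0221, 0.0059]
tcp_rot: [[-0.957, -0.291, -0.0], [-0.291, 0.957, 0.0], [0.0, 0.0, -1.0]]
force: [0.9, -0.2, -1.1]
opening: 0.801
[ 0.46582813 -0.02214223  0.00586059] [ 0.9 -0.2 -1.1] 0.801427459335881
0.0 [-0.7 -1.6]
0.04 [1.8 3.9]
```

The force is zero, so the arm is on its stop and the finger is free of it. Rising straight up and checking everything.

```bash
python3 -m inch '[{"gripper":80,"dx":0,"dy":0,"dz":-5,"turn":0},{"gripper":80,"dx":0,"dy":0,"dz":-15,"turn":0},{"gripper":80,"dx":0,"dy":0,"dz":-35,"turn":0},{"gripper":80,"dx":0,"dy":0,"dz":-70,"turn":0},{"gripper":80,"dx":0,"dy":0,"dz":-110,"turn":0},{"gripper":80,"dx":0,"dy":0,"dz":-155,"turn":0},{"gripper":80,"dx":0,"dy":0,"dz":-200,"turn":0},{"gripper":80,"dx":0,"dy":60,"dz":-230,"turn":-0.1},{"gripper":80,"dx":0,"dy":100,"dz":-250,"turn":0.2},{"gripper":80,"dx":0,"dy":110,"dz":-260,"turn":0.28},{"gripper":80,"dx":0,"dy":110,"dz":-260,"turn":0.28},{"gripper":80,"dx":0,"dy":110,"dz":-260,"turn":0.28}]'
python3 look.py; python3 - <<'E'
from h import *
a=capture("wrist")[60:290,100:440,::-1];cv2.imwrite("pics/a.png",a)
t=capture("top")[:,:,::-1]
A=cv2.resize(a,(520,352),interpolation=cv2.INTER_CUBIC)
B=cv2.resize(t[160:290,280:420],(280,260),interpolation=cv2.INTER_CUBIC)
s=capture("scene")[:,:,::-1];C=cv2.resize(s[160:290,120:400],(517,240),interpolation=cv2.INTER_CUBIC)
im=np.zeros((600,800,3),np.uint8);im[:352,:520]=A;im[:260,520:]=B;im[356:596,:517]=C
cv2.imwrite("pics/final.png",im)
E
```

```text
time_s: 33.0
position: [0.4329, 0.0843, 0.2672]
tcp_rot: [[-1.0, -0.019, 0.002], [-0.019, 1.0, -0.0], [-0.002, -0.0, -1.0]]
force: [-0.5, -0.4, 0.3]
opening: 0.801
t 33.05
mark [306, 101, 9, 13, 51] [0.356  0.1576 0.018 ] r,t (np.float64(0.2314), np.float64(1.0643))
foll [293, 120, 13, 17, 52] [0.3865 0.1424 0.022 ] r,t (np.float64(0.1977), np.float64(1.0398))
```

View pics/final.png

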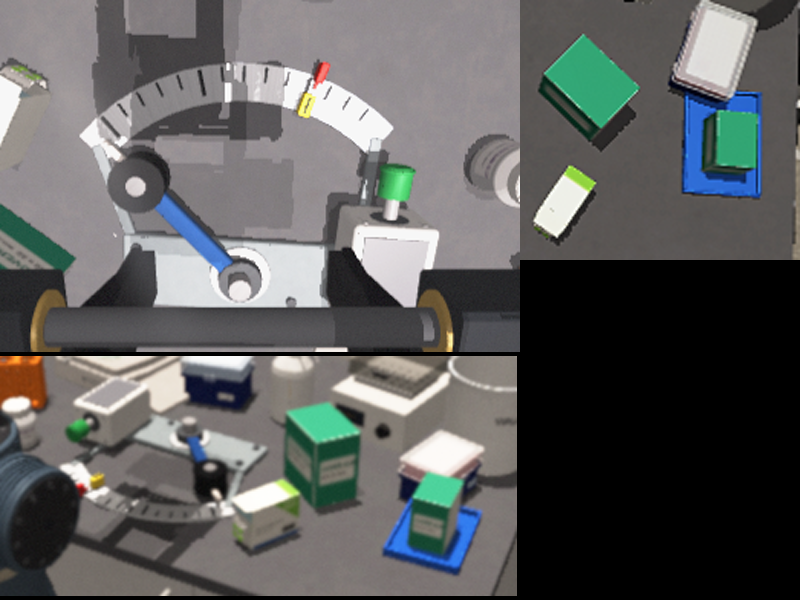

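The final view shows the carton upright in the tray (735,140), the arm on its stop, the knob home, and the follower (307,105) in line with the mark (320,73). One cleaner colour check on the follower, then hand in if it is within tolerance.

```bash
python3 - <<'E'
from h import *
from traj import PV,YAW
im=capture("wrist")[:,:,::-1].copy();hsv=cv2.cvtColor(im,cv2.COLOR_BGR2HSV);res=[]
for lo,hi,z in [((0,110,80),(9,255,255),.020),((18,80,60),(36,255,255),.024)]:
    m=cv2.inRange(hsv,lo,hi);m[:,:280]=0;m[:80]=0;m[150:]=0;k,l,st,ce=cv2.connectedComponentsWithStats(m);i=1+st[1:,4].argmax()
    d=at("wrist",ce[i],z)[:2]-PV;res.append(np.pi+.8-((np.arctan2(d[1],d[0])-YAW)%(2*np.pi)));print(st[i],np.hypot(*d),res[-1])
print("diff",res[0]-res[1],read_state()["force"])
if abs(res[0]-res[1])<.04: print(hand_in())
E
```

```text
[306 101  10  17  95] 0.22995946479313864 1.0688183501850057
[294 120  13  17 136] 0.19740174317900253 1.051110117243411
diff 0.017708232941594737 [ 0.13107014 -0.27355305  0.21239725]
the job is handed in; nothing more can be done
None
```

The job is done and handed in at about 33 s of the allowed 72 s; `hand_in()` gave no verdict.

- **Carton:** I lifted the small green carton (the smaller of the two) out of the swing and set it upright in the blue tray. The final top and scene views show it standing there.
- **Knob:** I pulled it out about 13.8 mm, with a 6.8 N pull where 6.5 N was expected. I then eased it home and released it. It looks home in the last view.
- **Follower:** I carried it to the red mark. The last measurement put it 0.018 rad short of the mark (limit 0.05), and an earlier close-up gave 0.015. A rougher colour mask in between gave 0.025.
- **Arm:** I eased it back at about 0.3–0.4 rad/s. I didn't read its angle at the end, but contact force was near zero before I withdrew and the last picture shows it on its stop.
- **Other things:** The dot carton and jar show in the last pictures and don't appear to have moved, but I judged that by eye, not by measurement. I didn't check the wash bottle separately.

Two things disagreed with expectations:
- **Fingertips:** they sit about 27 mm behind the reported TCP, not 11 mm ahead as described. The first knob grasp therefore closed on nothing above the knob, and I repeated it lower. It also means the carton was held only near its top.
- **Return swing:** the tool lagged about 9 mm sideways from friction on the roller. I paused and re-centred before going on.

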